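# Put the cup away and clamp the cup keeper shut

## Task

Put the white cup from the tray beside the slanted cup keeper into the keeper, standing the right way up, then fit the loose lid squarely onto the keeper's mouth, fully home. Then swing the wire bail over and press it down firmly onto the lid for a moment, without forcing it, and leave it lying on the lid. Leave the sugar jar, the cup stack and the napkin holder where they are.

Things in the scene. Friction and masses are not known exactly. Their poses are not given: they have to be found in the camera images.
- bin: The keeper's bin, fixed on a grey foot: white open box 88 x 152 mm, 96 mm high, walls and floor 6 mm, leaning so that its mouth faces up and roughly to the robot's left (+y), 35 degrees from vertical. Nothing is above it. Origin: centre of its outer underside. z: out of the mouth, square to it; y: level, along the mouth's long side; x: up the slope of the mouth, roughly to the robot's right.
- mouth (a point): Centre of the bin's mouth at the rim (z = 96 mm of the bin), axes as the bin's. Opening 76 (x) x 140 (y) mm, 90 mm deep.
- lid: Loose white lid, about 150 g: plate 100 (x) x 164 (y) x 8 mm; under it a lip frame 72 x 136 mm, 10 mm deep, that drops into the mouth with 2 mm play each side. Starts flat on the table, lip down. Origin: centre of the lip's underside; plate from z = 10 to 18 mm. Fitted, its origin is at x = y = 0, z = 86 mm of the bin, axes along the bin's (either way round).
- lid_handle (a point): Centre of the top of the lid's handle, 44 mm above the lid's origin: an upright block in the middle of the plate, 26 (x) x 16 (y) mm, 26 mm high.
- bail: U-shaped steel wire bail, 10 mm wire, that turns only about its hinge; arms at y = +-93 mm. Origin: on the hinge. Closed on the fitted lid its axes lie along the bin's (it clears the lid's handle); it opens by turning about +y and starts thrown back beyond the upper rim by 2.25 to 2.65 rad, clear of the mouth. Pressing it on the lid with over 50 N breaks the lid.
- bail_hinge (a point): Middle of the bail's hinge line, parallel to the bin's y, at x = 50, z = 96 mm of the bin. The hinge is stiff: the bail stays at any angle and takes about 5 N at the crossbar to move. A firm press is over 8 N of bail on lid, kept for 0.3 s: 15 to 30 N at the crossbar, as the hinge takes 5 N. The lid gives less than 1 mm. With no lid the bail goes 0.12 rad further.
- bail_bar (a point): Middle of the bail's crossbar (straight, level, 186 mm long, 10 mm thick, along y), 84 mm from the hinge: at (-83, 0, 13) mm in the bail's frame. Closed on the lid it is at x = -33, y = 0, z = 109 mm of the bin.
- cup: The cup to put away: plain white open beaker, 74 mm high, 56 mm wide at the foot, 62 mm at the rim, wall 3 mm, 70 g nominal, standing mouth up on the tray. Origin: centre of its underside, z up its axis. In the bin, standing on the floor, its origin is at z = about 6 mm of the bin.
- tray: Mint serving tray, fixed, 250 x 240 mm, floor 6 mm thick, rim 16 mm high. Origin: centre of its underside. It and the lid swap sides of the keeper.
- jar: Bystander: closed sugar jar, 50 mm wide, 70 mm high, on the tray. Origin: centre of its underside.
- stack: Bystander: nested stack of upturned green paper cups, 74 mm wide, 138 mm high, on the table. Origin: centre of its underside.
- napkins: Bystander: wooden napkin holder, 50 x 90 mm, 104 mm high, on the table. Origin: centre of its underside.
Not all that is in view belongs to the job. Leave any green look-alike of the lid alone.

How it is judged (in metres and radians):
On the way, in this order (a step that is already met when the one before it is completed fails the run):
1. the cup stands in the bin, right way up, while the lid is still off (x of cup in the frame of bin between -0.035 and 0.035 m and y of cup in the frame of bin between -0.065 and 0.065 m and z of cup in the frame of bin between 0 and 0.02 m and angle between the z axis of cup and the z axis of bin, either way round below 0.35 rad and angle between cup's own z axis and vertical below 1.2 rad and distance between lid and bin above 0.12 m), for 0.2 s.
2. the lid is seated squarely on the bin with the cup inside, the bail still open (x of cup in the frame of bin between -0.035 and 0.035 m and y of cup in the frame of bin between -0.065 and 0.065 m and z of cup in the frame of bin between 0 and 0.02 m and angle between the z axis of cup and the z axis of bin, either way round below 0.35 rad and angle between cup's own z axis and vertical below 1.2 rad and x of lid in the frame of bin between -0.006 and 0.006 m and y of lid in the frame of bin between -0.006 and 0.006 m and z of lid in the frame of bin between 0.08 and 0.089 m and angle between the z axis of lid and the z axis of bin, either way round below 0.05 rad and angle between the y axis of lid and the y axis of bin, either way round below 0.08 rad and z of bail_bar in the frame of bin above 0.12 m), for 0.2 s.
3. the bail is pressed firmly (over 8 N, for 0.3 s) onto the seated lid (x of lid in the frame of bin between -0.006 and 0.006 m and y of lid in the frame of bin between -0.006 and 0.006 m and z of lid in the frame of bin between 0.08 and 0.089 m and angle between the z axis of lid and the z axis of bin, either way round below 0.05 rad and angle between the y axis of lid and the y axis of bin, either way round below 0.08 rad and x of bail_bar in the frame of bin between -0.05 and 0 m and z of bail_bar in the frame of bin between 0.09 and 0.1125 m and contact force between bail and lid above 8 N), for 0.3 s.
At the end, for the whole second after the job is handed in: Cup stands in the bin (foot within 20 mm of its underside, axis within 0.35 rad, mouth out); lid seated (6 mm, z below 89 mm of the bin, 0.05 rad flat, 0.08 rad square); crossbar centre below z = 112.5 mm of the bin and bearing on the lid with over 0.3 N; lid and cup at rest (x of cup in the frame of bin between -0.035 and 0.035 m and y of cup in the frame of bin between -0.065 and 0.065 m and z of cup in the frame of bin between 0 and 0.02 m and angle between the z axis of cup and the z axis of bin, either way round below 0.35 rad and angle between cup's own z axis and vertical below 1.2 rad and x of lid in the frame of bin between -0.006 and 0.006 m and y of lid in the frame of bin between -0.006 and 0.006 m and z of lid in the frame of bin between 0.08 and 0.089 m and angle between the z axis of lid and the z axis of bin, either way round below 0.05 rad and angle between the y axis of lid and the y axis of bin, either way round below 0.08 rad and x of bail_bar in the frame of bin between -0.05 and 0 m and z of bail_bar in the frame of bin between 0.09 and 0.1125 m and contact force between bail and lid above 0.3 N and linear speed of each of lid, cup below 0.02 m/s); the robot touches nothing.
It fails at once if the lid is broken: the bail is forced onto it with over 50 N (contact force between bail and lid above 50 N).
It fails at once if the sugar jar is moved more than 20 mm or tipped (distance of jar from where it was at the start of the episode above 0.02 m or angle between jar's own z axis and vertical above 0.3 rad).
It fails at once if the cup stack is moved more than 20 mm or tipped (distance of stack from where it was at the start of the episode above 0.02 m or angle between stack's own z axis and vertical above 0.3 rad).
It fails at once if the napkin holder is moved more than 20 mm or tipped (distance of napkins from where it was at the start of the episode above 0.02 m or angle between napkins's own z axis and vertical above 0.3 rad).
It also fails if it takes over 72 s, if anything falls off the work surface, if the arm or the gripper's body presses on something with over 40 N, if the wrist force passes 120 N, or if a joint passes its speed limit or range.

## Robot

A 7-joint arm with a two-finger parallel gripper is mounted at the origin on the work surface. World frame = base frame: x ahead of the robot, y to its left, z up, the work surface at z = 0. Lengths are in m, angles in degrees, forces in N, time in s.
With the tool pointing down it reaches from about 0.425 to 0.875 m from the base axis. Payload 4.7 kg.
Tool frame: the origin (TCP) lies midway between the tips of the shut fingers; the grasp point (between the pads) lies 19 mm behind it; z points along the fingers, x is the direction in which the jaws open and shut, and the axes are right-handed (so a half turn about z gives the same grasp; the last joint's range is limited). The gripper opens to 87 mm and grips with 3 to 60 N. Pads are 19 mm wide; open, the fingers measure 117 mm over their backs; the gripper's body (75 mm by 190 mm) begins 51 mm behind the grasp point.
Start: joints at [-66.056, 18.392, -4.016, 83.108, 1.295, 78.541, -3.26], TCP at [0.255, 0.598, 0.223] pointing down, gripper open.
Joint ranges: [-163.93, 163.93], [-17.29, 119.83], [-79.2, 71.16], [3.27, 140.29], [-89.18, 269.18], [5.43, 117.66], [-154.24, 154.24]. Speed limits (degrees/s): [147.25, 147.25, 180, 180, 180, 180, 180].

## Interface

Orientations are given as [roll, pitch, yaw] about the fixed x, y, z axes, in that order (R = Rz(yaw) Ry(pitch) Rx(roll)).
In Python, from cell import env gives the robot as it stands.
- The arm moves only by the tool carry_out, never from a script. Its argument "plan" is a list of rows, each an object with "grip": the closure, from 0 (fully open) to 1 (shut); "dp": the shift along the tool's x, y, z in m, a list of three; "rotation": the turn, a rotation vector about the tool's x, y, z in degrees, a list of three. In form: [{"grip": grip, "dp": [dx, dy, dz], "rotation": [wx, wy, wz]}, ...]. A call has 1 to 8 rows; each row shifts and turns the pose as measured when the row begins, along the tool's axes as they then stand; what a row does not reach is not made up. A row lasts 1/12 s, in which the tool goes at most 41.7 mm and 7.16 degrees, less where a joint would pass 70% of its speed; a pose out of reach is approached as far as the arm can. A call is refused whole if a number of a shift passes 0.0417 or a number of a turn 7.16, either way. A call with a gripper value outside its range is refused whole. The fingers move at their own pace and stop on an object; "force" is the grip in N (left out, the last holds). Time passes only in rows, so rows that do not move let the fingers close. It gives the time, the measured TCP pose, the force and the opening at its end, in the units of the state.
- env.get_obs(): the state, without advancing time (a new reading comes with each control period).
- env.read_camera(name): name is "scene" or "side" or "wrist"; returns the picture (400x640x3 uint8, red, green, blue); there is no depth.
- env.camera_params(name): a dict with "fx", "fy", "cx", "cy" (pixels), "k1" (the pictures are not rectified: a ray, as slopes to the right and down, at radius r is drawn at 1 + k1 r^2 times it, then the intrinsics apply), "R" (3x3) and "t" (3): a world point X has camera coordinates R X + t. Camera axes: x right, y down, z forward; pixel columns grow to the right and rows downward; lengths in m; the calibration is good to about 2 mm. A picture is of the moment at which its call begins: read the wrist's pose just before it. camera_params takes no time and is no camera call; for the wrist camera it gives the pose at the moment of the call.
- env.sign_off(): hands the job in, once; it reports no verdict.
The state is a dict: "time_s": time; "qpos": joint angles; "joint_velocities": joint speeds; "effort": joint torques, N m; "tool_pos": TCP position; "tool_rot": TCP orientation; "force": force on the tool from outside, world axes, zero at the start; "wrist_torque": the same for the moment, N m; "grip_width": finger opening in m.
Only numpy, scipy, OpenCV 4.12 (cv2) and the standard library are available. Lean on these libraries where they do the work, as an engineer would, in place of code of your own. Each camera call takes 0.05 s, during which the arm holds its last target. There are 200 camera calls.

## Working session

There is one attempt and no reset: what is moved stays moved. The work goes in short steps, Python scripts to look and compute and a tool call to move; the robot and the scene stay as the last step left them, time stands still between calls to the robot, and variables do not carry over. Pictures are saved under pics/ and viewed, about 8 in all and at most 12, crops included, and the job is handed in when it is done.

Besides the shell and the picture viewer there is one more tool, called after ">>>" as name(argument=value, ...), one argument or row to a line, values as JSON. carry_out: Moves the arm, as the interface text tells. Its arguments: {"type":"object","properties":{"plan":{"type":"array","items":{"type":"object","properties":{"grip":{"type":"number"},"dp":{"type":"array","items":{"type":"number"}},"rotation":{"type":"array","items":{"type":"number"}}}}},"force":{"type":"number"}},"required":["plan"]}

```bash
ls; mkdir -p pics
python3 - <<'E'
from cell import env
import cv2,numpy as np
print(env.get_obs())
for n in ("scene","side"):
    im=env.read_camera(n); cv2.imwrite(f"pics/{n}0.png",im[:,:,::-1])
for n in ("scene","side","wrist"):
    p=env.camera_params(n); print(n,p, -np.array(p["R"]).T@np.array(p["t"]))
E
```

```text
pics
{'time_s': 0.0, 'qpos': array([-66.05478509,  18.43835076,  -4.01667907,  83.17572717,
         1.29426105,  78.54067347,  -3.26135229]), 'joint_velocities': array([-0.07491588, -0.00811552, -0.08710222, -0.0474918 , -0.02804592,
       -0.04111947, -0.03030138]), 'effort': array([ 4.83170794e-06, -4.91280627e+01, -4.03932156e-01, -3.12527525e+01,
       -6.40359591e-02,  4.34924173e-02,  1.37326665e-04]), 'tool_pos': array([0.25521977, 0.59718846, 0.22146247]), 'tool_rot': array([1.79995273e+02, 1.09542679e-01, 6.68641377e+01]), 'force': array([-0.22383585,  0.40551446, -0.43788493]), 'wrist_torque': array([ 0.04263776, -0.02827525, -0.01476838]), 'grip_width': 0.08745328525366575}
scene {'fx': 498.4770494350218, 'fy': 498.4770494350218, 'cx': 325.0946120648849, 'cy': 206.53900469516316, 'k1': -0.1231567759290246, 'R': array([[ 0.7660623 ,  0.64273719,  0.00612039],
       [ 0.47623872, -0.56117062, -0.67696692],
       [-0.43167723,  0.5215136 , -0.735988  ]]), 't': array([-0.36094035, -0.24566123,  1.90240701])} [ 1.21472197 -0.89799921  1.23605329]
side {'fx': 490.87199487314865, 'fy': 490.87199487314865, 'cx': 322.5023359868331, 'cy': 201.60896253694946, 'k1': -0.1111574972519023, 'R': array([[-0.9719228 , -0.23504837, -0.01087813],
       [-0.16466514,  0.71245763, -0.68212134],
       [ 0.16808172, -0.66117803, -0.73115809]]), 't': array([0.51506617, 0.23927773, 1.61399128])} [0.26872284 1.0177258  1.34890217]
wrist {'fx': 341.3526458481626, 'fy': 341.3526458481626, 'cx': 327.66141525610016, 'cy': 202.45687119093944, 'k1': -0.05020303446196946, 'R': array([[ 0.39354388,  0.91930431, -0.0016762 ],
       [ 0.88825485, -0.3797808 ,  0.25839867],
       [ 0.23691042, -0.10318011, -0.96603691]]), 't': array([-0.64888788, -0.03087358,  0.38948144])} [0.19051725 0.62498697 0.38314348]
```

View pics/scene0.png

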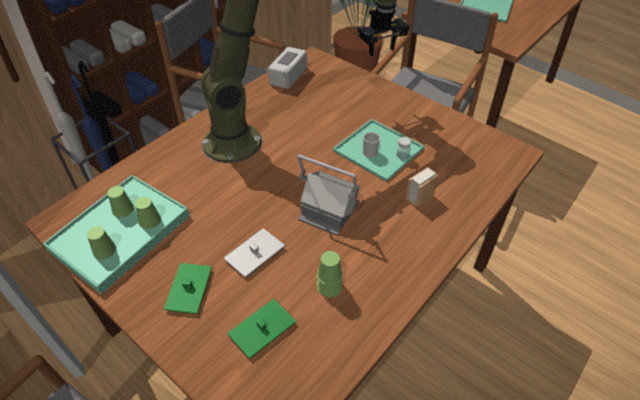

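View pics/side0.png

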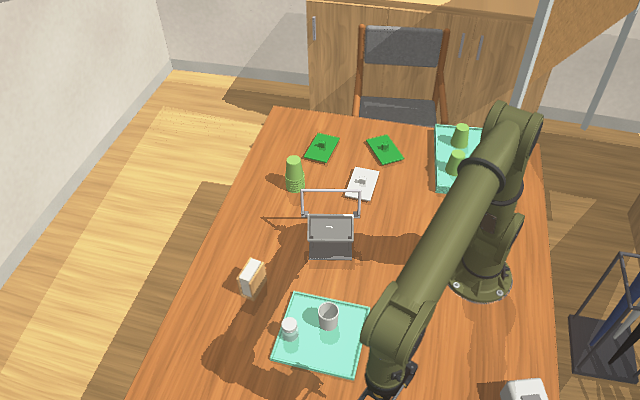

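Scene view: candidates for the cup are the grey-white open beaker (371,145) and the jar with the closed top (404,149). The tray on the left holds only upturned green cups. The lid is the white plate (255,253); green look-alikes are at (188,288) and (262,328). The bin is at (328,200), with its bail thrown back. In the side view the cup is at (328,316), the jar at (289,328), the bin mouth at (330,228) and the bail bar at (332,190). I'll check these in a close crop.

```bash
cat > h.py <<'E'
import numpy as np, cv2
from scipy.spatial.transform import Rotation as Rn
from cell import env
def cam(n):
    p=env.camera_params(n); p['K']=np.array([[p['fx'],0,p['cx']],[0,p['fy'],p['cy']],[0,0,1.]]); p['d']=np.array([p['k1'],0,0,0.]); p['R']=np.array(p['R']);p['t']=np.array(p['t']); p['C']=-p['R'].T@p['t']; return p
def rays(p,uv):
    x=cv2.undistortPoints(np.array(uv,float).reshape(-1,1,2),p['K'],p['d']).reshape(-1,2)
    d=np.c_[x,np.ones(len(x))]@p['R']; return d/np.linalg.norm(d,axis=1)[:,None]
def onz(p,uv,z):
    d=rays(p,uv); return p['C']+d*((z-p['C'][2])/d[:,2])[:,None]
def proj(p,X):
    return cv2.projectPoints(np.array(X,float).reshape(-1,1,3),cv2.Rodrigues(p['R'])[0],p['t'],p['K'],p['d'])[0].reshape(-1,2)
def tri(p1,u1,p2,u2):
    d1=rays(p1,[u1])[0];d2=rays(p2,[u2])[0]
    s=np.linalg.lstsq(np.c_[d1,-d2],p2['C']-p1['C'],rcond=None)[0]
    a=p1['C']+s[0]*d1;b=p2['C']+s[1]*d2
    return (a+b)/2,np.linalg.norm(a-b)
def toolR(o): return Rn.from_euler('xyz',o['tool_rot'],degrees=True)
E
python3 - <<'E'
import cv2,numpy as np
a=cv2.imread('pics/scene0.png');b=cv2.imread('pics/side0.png')
def c(im,x,y,w,h,s): return cv2.resize(im[y:y+h,x:x+w],None,fx=s,fy=s,interpolation=cv2.INTER_CUBIC)
A=c(a,280,110,160,120,4)[:, :640]; 
m=np.zeros((600,800,3),np.uint8)
m[:300,:400]=c(a,290,150,80,60+0,5)[:300]; m[:300,400:]=c(b,290,180,80,60,5)
m[300:,:400]=c(b,290,205,80,60,5); m[300:,400:]=c(a,340,120,100,75,4)
cv2.imwrite('pics/crop1.png',m)
E
```

```text
(no output)
```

View pics/crop1.png

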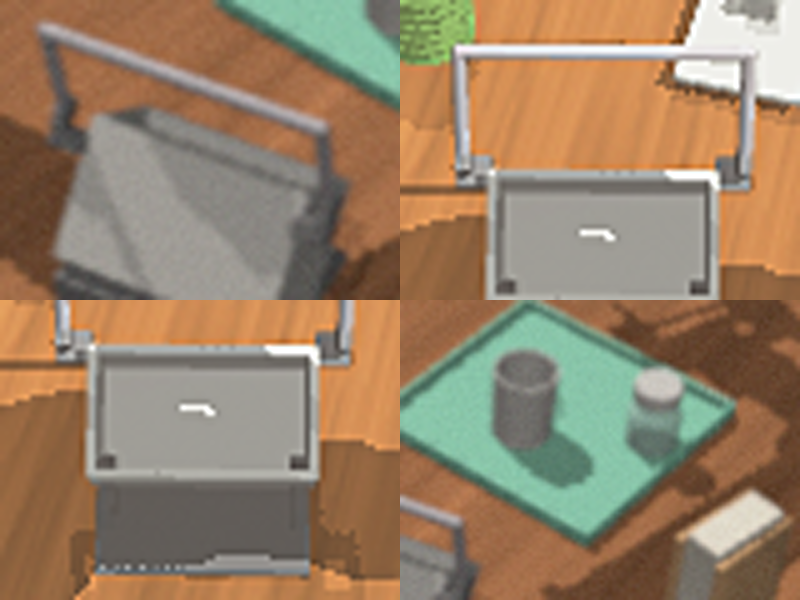

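Crop: the open beaker is confirmed as the cup, since the jar has a closed top. The bin rim in the side view has its corners at about (308,214), (354,214), (354,241) and (307,241). Next I'll locate things coarsely.

```bash
cat > g.py <<'E'
from h import *
from scipy.optimize import least_squares
def binR(yaw):  # yaw: world direction of bin y in degrees; z leans 35deg
    y=np.array([np.cos(yaw),np.sin(yaw),0]); h=np.cross(y,[0,0,1.])   # level dir
    # x goes up slope, x=y cross z ; z=35 deg from vertical toward -h_x
    best=None
    for s in (1,-1):
        z=np.cos(np.radians(35))*np.array([0,0,1.])+s*np.sin(np.radians(35))*h
        x=np.cross(y,z)
        if x[2]>0: best=np.c_[x,y,z]
    return best
def fitbin(obs,x0=(0.6,0,.13,np.pi)):
    # obs: list of (campars, uv, binpoint)
    def f(q):
        R=binR(q[3]); return np.concatenate([(proj(p,q[:3]+R@np.array(b))[0]-uv) for p,uv,b in obs])
    s=least_squares(f,x0,loss='soft_l1'); return s.x,f(s.x).reshape(-1,2)
E
python3 - <<'E'
from g import *
S=cam('scene');D=cam('side')
for a,b in (((298.4,156),(361,191.4)),((355,175.6),(301.4,190))): print('bar',tri(S,a,D,b))
print('cup rim centre z~.080', onz(S,[(371.5,139)],.08), onz(D,[(328,311)],.08))
print('tri cup',tri(S,(371.5,139),D,(328,311)))
print('jar top',onz(S,[(404.5,142)],.07),onz(D,[(289,325)],.076))
print('lid handle',tri(S,(253.5,245),D,(361,181)))
for uv in ((318,253.5),(354.5,241)): pass
for x0 in ((.6,0,.1,np.pi),(.6,0,.1,0)):
    obs=[(D,(308,214),(44,1,96)),(D,(354,214),(44,-1,96)),(D,(354,241),(-44,-1,96)),(D,(307,241),(-44,1,96))]
    for s in (1,-1):
        q,r=fitbin([(p,u,np.array([b[0],b[1]*s*76,b[2]])/1e3) for p,u,b in obs],x0); print(q,np.abs(r).max()); print(binR(q[3]).round(3).tolist())
# lid corners on white mask
for n,p in (('scene',S),('side',D)):
    im=cv2.imread(f'pics/{n}0.png'); hsv=cv2.cvtColor(im,cv2.COLOR_BGR2HSV)
    m=((hsv[...,1]<40)&(hsv[...,2]>170)).astype(np.uint8)
    k,l,st,c=cv2.connectedComponentsWithStats(m)
    for i in range(1,k):
        if 150<st[i,4]<5000:
            q=onz(p,[c[i]],.018)[0]
            if 0.2<q[0]<1.1 and abs(q[1])<.7: print(n,st[i],c[i],q)
E
```

```text
bar (array([ 0.42013405, -0.07148708,  0.22133774]), np.float64(0.004526944682609696))
bar (array([ 0.60699803, -0.03142781,  0.22499108]), np.float64(0.004857430841869512))
cup rim centre z~.080 [[0.4513135  0.28402499 0.08      ]] [[0.44127755 0.29416978 0.08      ]]
tri cup (array([0.44421022, 0.29102762, 0.0724882 ]), np.float64(0.004400554758786349))
jar top [[0.546004  0.3592274 0.07     ]] [[0.54102803 0.36303912 0.076     ]]
lid handle (array([ 0.45006641, -0.31048852,  0.03521053]), np.float64(0.007614430549693449))
[ 0.50993758 -0.04074855  0.04185921  0.22163953] 0.40097632138247263
[[0.18, 0.976, -0.126], [-0.799, 0.22, 0.56], [0.574, 0.0, 0.819]]
[0.49583264 0.01610971 0.05048287 3.3894028 ] 30.447496706346186
[[-0.201, -0.969, 0.141], [0.794, -0.245, -0.556], [0.574, 0.0, 0.819]]
[ 0.50993758 -0.04074855  0.04185921  0.22163953] 0.4009763335890284
[[0.18, 0.976, -0.126], [-0.799, 0.22, 0.56], [0.574, 0.0, 0.819]]
[ 0.49583224  0.01610987  0.0504829  -2.89377328] 30.44759919673959
[[-0.201, -0.969, 0.141], [0.794, -0.245, -0.556], [0.574, 0.0, 0.819]]
scene [413 168  22  16 162] [423.58641975 175.75308642] [0.67127411 0.30474868 0.018     ]
scene [ 224  229   60   47 1252] [253.48162939 251.68610224] [ 0.45368646 -0.32156778  0.018     ]
side [301 167  78  47 892] [355.46412556 185.21412556] [ 0.47195444 -0.29757847  0.018     ]
side [239 258  22  24 256] [249.703125 269.484375] [0.73698268 0.1665345  0.018     ]
side [318 301  21  30 247] [328.31578947 314.44129555] [0.44601027 0.27035658 0.018     ]
side [282 317  16  16 193] [289.5388601 324.1761658] [0.5526226  0.33013269 0.018     ]
```

```bash
cat >> g.py <<'E'
def go(pos,R,step=.03,ang=6,o=None):
    "print n rows: constant world-line shift + turn, per-row dp in the then tool axes"
    o=o or env.get_obs(); R0=toolR(o); p=np.array(o['tool_pos']); rv=(R0.inv()*R).as_rotvec(degrees=True); d=np.array(pos)-p
    n=max(1,int(np.ceil(max(np.linalg.norm(d)/step,np.linalg.norm(rv)/ang))))
    print('from',p.round(4),'n',n,'rot/row',(rv/n).round(2).tolist(),'d',d.round(4))
    for i in range(n):
        Ri=R0*Rn.from_rotvec(rv*i/n,degrees=True); print(i,Ri.inv().apply(d/n).round(4).tolist())
def Rtool(x,z):
    x=np.array(x,float);z=np.array(z,float);z/=np.linalg.norm(z);x-=z*(x@z);x/=np.linalg.norm(x);return Rn.from_matrix(np.c_[x,np.cross(z,x),z])
def down(yaw): y=np.radians(yaw); return Rtool([np.cos(y),np.sin(y),0],[0,0,-1])
E
python3 -c "
from g import *
go([.444,.291,.2],down(12.7),.035,7)"
```

```text
from [0.2552 0.5972 0.2216] n 11 rot/row [0.0, 0.01, 4.92] d [ 0.1888 -0.3062 -0.0216]
0 [-0.0189, 0.0267, 0.002]
1 [-0.0165, 0.0282, 0.002]
2 [-0.014, 0.0295, 0.002]
3 [-0.0114, 0.0306, 0.002]
4 [-0.0087, 0.0315, 0.002]
5 [-0.006, 0.0321, 0.002]
6 [-0.0032, 0.0325, 0.002]
7 [-0.0004, 0.0327, 0.002]
8 [0.0024, 0.0326, 0.002]
9 [0.0052, 0.0323, 0.002]
10 [0.0079, 0.0317, 0.002]
```

>>> carry_out(
  plan=[
    {"grip":0,"dp":[-0.019,0.027,0.002],"rotation":[0,0,4.9]},
    {"grip":0,"dp":[-0.0165,0.028,0.002],"rotation":[0,0,4.9]},
    {"grip":0,"dp":[-0.014,0.0295,0.002],"rotation":[0,0,4.9]},
    {"grip":0,"dp":[-0.0115,0.0305,0.002],"rotation":[0,0,4.9]},
    {"grip":0,"dp":[-0.0085,0.0315,0.002],"rotation":[0,0,4.9]},
    {"grip":0,"dp":[-0.006,0.032,0.002],"rotation":[0,0,4.9]},
    {"grip":0,"dp":[-0.003,0.0325,0.002],"rotation":[0,0,4.9]},
    {"grip":0,"dp":[0,0.0325,0.002],"rotation":[0,0,4.9]},
  ],
)

```text
time_s: 0.77
tool_pos: [0.3868, 0.3719, 0.1989]
tool_rot: [-179.9, 0.6, 26.9]
force: [-0.2, 0.7, -0.8]
grip_width: 0.0867
```

>>> carry_out(
  plan=[
    {"grip":0,"dp":[0.0025,0.0325,0.002],"rotation":[0,0,4.9]},
    {"grip":0,"dp":[0.005,0.0325,0.002],"rotation":[0,0,4.9]},
    {"grip":0,"dp":[0.008,0.0315,0.002],"rotation":[0,0,4.9]},
    {"grip":0,"dp":[0,0,0],"rotation":[0,0,0]},
    {"grip":0,"dp":[0,0,0],"rotation":[0,0,0]},
  ],
)

```text
time_s: 1.18
tool_pos: [0.4423, 0.2734, 0.1904]
tool_rot: [179.7, 0.7, 10.5]
force: [-0.6, 0.5, 0.5]
grip_width: 0.0872
```

Run:
```python
from g import *
w=cam('wrist'); o=env.get_obs(); print(o['time_s'],o['tool_pos'],o['tool_rot'],w['C'])
im=env.read_camera('wrist'); np.savez('w1.npz',**{k:w[k] for k in('K','d','R','t','C')})
cv2.imwrite('pics/w1.png',im[:,:,::-1])
```

```text
1.1833 [0.44230642 0.27344607 0.1903979 ] [179.66506224   0.70016138  10.5152059 ] [0.4311238  0.34376996 0.35152313]
```

View pics/w1.png

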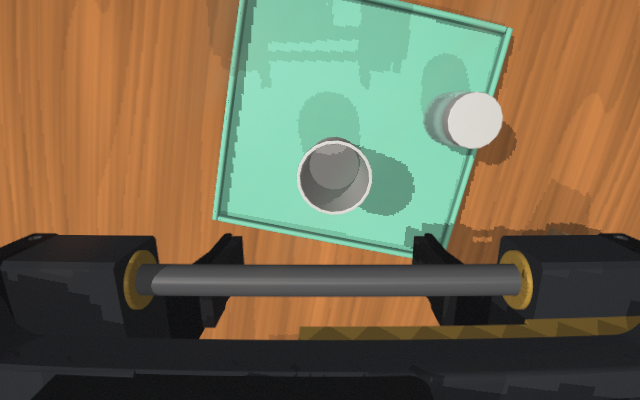

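Wrist view: the cup's rim is a circle centred at about (335,177), the jar is at (474,121), and the path beside the cup is clear.

Run:
```python
from g import *
w=dict(np.load('w1.npz')); S=cam('scene')
c=onz(w,[(335,177),(298,177),(372,177),(335,140),(335,214)],.08); print(c.round(4))
print('jar',onz(w,[(474,121)],.076).round(3))
# where is cup foot in rim? inner floor
print(onz(w,[(333,163)],.009).round(4))
R=down(12.7)
p=c[0].copy(); p[2]=.2; go(p,R,.03)
```

```text
[[0.4434 0.2922 0.08  ]
 [0.4139 0.2867 0.08  ]
 [0.4727 0.2977 0.08  ]
 [0.4378 0.3213 0.08  ]
 [0.4492 0.2615 0.08  ]]
jar [[0.543 0.356 0.076]]
[[0.4419 0.2925 0.009 ]]
from [0.4427 0.2726 0.1904] n 1 rot/row [0.4, 0.69, -2.2] d [0.0006 0.0196 0.0096]
0 [0.004, -0.0191, -0.0098]
```

>>> carry_out(
  plan=[
    {"grip":0,"dp":[0.004,-0.019,0],"rotation":[0.4,0.7,-2.2]},
    {"grip":0,"dp":[0,0,0.03],"rotation":[0,0,0]},
    {"grip":0,"dp":[0,0,0.03],"rotation":[0,0,0]},
    {"grip":0,"dp":[0,0,0.01],"rotation":[0,0,0]},
    {"grip":0,"dp":[0,0,0],"rotation":[0,0,0]},
  ],
)

```text
time_s: 1.65
tool_pos: [0.4413, 0.3022, 0.1196]
tool_rot: [-179.7, -0.3, 13.7]
force: [-0.5, -0.3, -0.7]
grip_width: 0.0869
```

Run:
```python
from g import *
go([.4434,.292,.036],down(12.7),.03)
```

```text
from [0.4413 0.3022 0.1196] n 3 rot/row [-0.11, -0.1, 0.33] d [ 0.0021 -0.0102 -0.0836]
0 [-0.0003, 0.0036, 0.0278]
1 [-0.0002, 0.0036, 0.0279]
2 [-0.0001, 0.0035, 0.0279]
```

>>> carry_out(
  plan=[
    {"grip":0,"dp":[0,0.01,0],"rotation":[0,0,1]},
    {"grip":0,"dp":[0,0,0],"rotation":[0,0,0]},
    {"grip":0,"dp":[0,0,0.028],"rotation":[0,0,0]},
    {"grip":0,"dp":[0,0,0.028],"rotation":[0,0,0]},
    {"grip":0,"dp":[0,0,0.02],"rotation":[0,0,0]},
    {"grip":0,"dp":[0,0,0],"rotation":[0,0,0]},
    {"grip":0,"dp":[0,0,0],"rotation":[0,0,0]},
  ],
)

```text
time_s: 2.23
tool_pos: [0.4491, 0.2992, 0.0511]
tool_rot: [-179.2, -1.1, 12.9]
force: [0.3, -0.7, 0.4]
grip_width: 0.087
```

Run:
```python
from g import *
for i in range(3):
    print(env.get_obs()['tool_pos'])
go([.4434,.292,.036],down(12.7),.03)
```

```text
[0.4490809  0.29917606 0.05111578]
[0.4490809  0.29917606 0.05111578]
[0.4490809  0.29917606 0.05111578]
from [0.4491 0.2992 0.0511] n 1 rot/row [-0.78, -1.08, 0.18] d [-0.0057 -0.0072 -0.0151]
0 [-0.0074, 0.0059, 0.0149]
```

>>> carry_out(
  plan=[
    {"grip":0,"dp":[-0.0074,0.0059,0.013],"rotation":[-0.8,-1.1,0.2]},
    {"grip":0,"dp":[0,0,0],"rotation":[0,0,0]},
    {"grip":0,"dp":[0,0,0],"rotation":[0,0,0]},
  ],
)

```text
time_s: 2.48
tool_pos: [0.4456, 0.2931, 0.0415]
tool_rot: [-179.9, -0.2, 12.6]
force: [0.2, -0.8, 0.5]
grip_width: 0.087
```

>>> carry_out(
  force=15,
  plan=[
    {"grip":1,"dp":[-0.001,0.001,0.003],"rotation":[0,0,0]},
    {"grip":1,"dp":[0,0,0],"rotation":[0,0,0]},
    {"grip":1,"dp":[0,0,0],"rotation":[0,0,0]},
    {"grip":1,"dp":[0,0,0],"rotation":[0,0,0]},
    {"grip":1,"dp":[0,0,0],"rotation":[0,0,0]},
    {"grip":1,"dp":[0,0,0],"rotation":[0,0,0]},
    {"grip":1,"dp":[0,0,0],"rotation":[0,0,0]},
  ],
)

```text
time_s: 3.07
tool_pos: [0.4461, 0.2929, 0.041]
tool_rot: [-179.8, -0.4, 12.6]
force: [0.4, -0.2, -0.9]
grip_width: 0.0608
```

```bash
cat >> g.py <<'E'
Q=np.array([.51,-.0407,.0419,.2216])
def setq(q): global Q; Q=np.array(q)
def B(b,q=None): q=Q if q is None else q; return q[:3]+binR(q[3])@np.array(b)
def RB(q=None): q=Q if q is None else q; R=binR(q[3]); return Rtool(R[:,1],-R[:,2])
E
python3 - <<'E'
from g import *
o=env.get_obs(); o['tool_pos']=np.array(o['tool_pos'])+[0,0,.15]
print(B([.05,0,.25])); go(B([.05,0,.25]),RB(),.032,6,o)
E
```

```text
[0.4874854  0.05923163 0.27536683]
from [0.4461 0.2929 0.191 ] n 8 rot/row [-4.4, -0.05, -0.02] d [ 0.0414 -0.2336  0.0843]
0 [-0.0013, 0.0296, -0.0107]
1 [-0.0013, 0.0303, -0.0084]
2 [-0.0013, 0.0309, -0.006]
3 [-0.0013, 0.0312, -0.0036]
4 [-0.0013, 0.0314, -0.0012]
5 [-0.0013, 0.0314, 0.0012]
6 [-0.0014, 0.0312, 0.0036]
7 [-0.0014, 0.0309, 0.006]
```

>>> carry_out(
  plan=[
    {"grip":1,"dp":[0,0,-0.03],"rotation":[0,0,0]},
    {"grip":1,"dp":[0,0,-0.03],"rotation":[0,0,0]},
    {"grip":1,"dp":[0,0,-0.03],"rotation":[0,0,0]},
    {"grip":1,"dp":[0,0,-0.03],"rotation":[0,0,0]},
    {"grip":1,"dp":[0,0,-0.03],"rotation":[0,0,0]},
    {"grip":1,"dp":[0,0,0],"rotation":[0,0,0]},
  ],
)

```text
time_s: 3.57
tool_pos: [0.4427, 0.2903, 0.1938]
tool_rot: [180.0, 0.0, 12.6]
force: [1.0, 0.7, 0.5]
grip_width: 0.0612
```

>>> carry_out(
  plan=[
    {"grip":1,"dp":[-0.001,0.0295,-0.011],"rotation":[-4.4,0,0]},
    {"grip":1,"dp":[-0.001,0.03,-0.0085],"rotation":[-4.4,0,0]},
    {"grip":1,"dp":[-0.001,0.031,-0.006],"rotation":[-4.4,0,0]},
    {"grip":1,"dp":[-0.001,0.031,-0.0035],"rotation":[-4.4,0,0]},
    {"grip":1,"dp":[-0.001,0.031,-0.001],"rotation":[-4.4,0,0]},
    {"grip":1,"dp":[-0.001,0.031,0.001],"rotation":[-4.4,0,0]},
    {"grip":1,"dp":[-0.001,0.031,0.0035],"rotation":[-4.4,0,0]},
    {"grip":1,"dp":[-0.001,0.02,0.006],"rotation":[-4.4,0,0]},
  ],
)

```text
time_s: 4.23
tool_pos: [0.4867, 0.0622, 0.2809]
tool_rot: [143.6, -0.4, 12.7]
force: [0.2, 0.3, -0.7]
grip_width: 0.0608
```

>>> carry_out(
  plan=[
    {"grip":1,"dp":[0,0,0],"rotation":[0,0,0]},
    {"grip":1,"dp":[0,0,0],"rotation":[0,0,0]},
  ],
)

```text
time_s: 4.4
tool_pos: [0.486, 0.0611, 0.2793]
tool_rot: [143.5, -0.2, 12.7]
force: [-0.3, 0.3, -1.1]
grip_width: 0.0606
```

Run:
```python
from g import *
w=cam('wrist'); o=env.get_obs(); print(o['time_s'],o['tool_pos'],o['tool_rot'],o['qpos'].round(1))
im=env.read_camera('wrist'); np.savez('w2.npz',**{k:w[k] for k in('K','d','R','t','C')})
cv2.imwrite('pics/w2.png',im[:,:,::-1])
go(B([.05,0,.25]),RB())
```

```text
4.4 [0.48596533 0.06109287 0.27931378] [143.5422623   -0.19122178  12.65908507] [-49.1   2.3  14.5 103.7  32.9  89.3 -26.9]
from [0.4858 0.0612 0.2791] n 1 rot/row [1.45, -0.12, -0.13] d [ 0.0016 -0.002  -0.0038]
0 [0.0012, -0.0004, 0.0044]
```

View pics/w2.png

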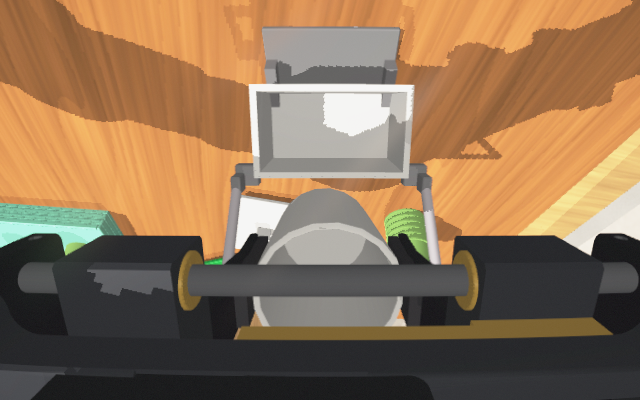

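Wrist view: the bin mouth is fully visible, with outer rim corners at about (249,86), (414,85), (411,178) and (254,178). The cup is held straight in the jaws. I'll refine the rim edges to sub-pixel.

```bash
cat >> g.py <<'E'
def edge(g,a,b,h=4):
    a=np.array(a,float);b=np.array(b,float);d=(b-a)/np.linalg.norm(b-a);n=np.array([-d[1],d[0]]);pts=[]
    s=np.arange(-h,h+.01,.25)
    for t in np.linspace(.12,.88,40):
        P=a+(b-a)*t+s[:,None]*n
        v=cv2.remap(g,P[:,0].astype(np.float32)[None],P[:,1].astype(np.float32)[None],cv2.INTER_LINEAR)[0]
        gr=np.abs(np.gradient(v)); i=gr.argmax(); pts.append(a+(b-a)*t+s[i]*n)
    l=cv2.fitLine(np.array(pts,np.float32),cv2.DIST_HUBER,0,.01,.01).ravel(); return l
def inter(l,m):
    A=np.array([[l[0],-m[0]],[l[1],-m[1]]]);t=np.linalg.solve(A,np.array([m[2]-l[2],m[3]-l[3]]));return np.array([l[2]+t[0]*l[0],l[3]+t[0]*l[1]])
def quad(im,c,h=4):
    g=cv2.GaussianBlur(im.max(axis=2),(3,3),0.6).astype(np.float32); L=[edge(g,c[i],c[(i+1)%4],h) for i in range(4)]
    return np.array([inter(L[i-1],L[i]) for i in range(4)])
E
python3 - <<'E'
from g import *
w=dict(np.load('w2.npz')); im=cv2.imread('pics/w2.png')
c=quad(im,[(249,86),(414,85),(411,178),(254,178)],4); print(c.round(1))
bp=np.array([(-44,-76,96),(-44,76,96),(44,76,96),(44,-76,96)])/1e3
q,r=fitbin([(w,u,b) for u,b in zip(c,bp)],Q); print('outer',q.round(4),r.round(1).tolist())
D=cam('side')
d=[(D,(308,214),(44,76,96)),(D,(354,214),(44,-76,96)),(D,(354,241),(-44,-76,96)),(D,(307,241),(-44,76,96))]
d=[(a,b,np.array(x)/1e3) for a,b,x in d]
q2,r2=fitbin([(w,u,b) for u,b in zip(c,bp)]+d,Q); print('both',q2.round(4),r2.round(1).tolist())
# free PnP check
ok,rv,tv=cv2.solvePnP(bp,c.reshape(-1,1,2),w['K'],w['d']); R=w['R'].T@cv2.Rodrigues(rv)[0]; print('pnp o',(w['R'].T@(tv.ravel()-w['t'])).round(4),R.round(3).tolist())
E
```

```text
[[247.6  83.3]
 [413.   83.4]
 [408.6 178.2]
 [253.4 177.5]]
outer [ 0.5136 -0.0478  0.036   0.2187] [[0.0, 0.2], [0.8, 0.1], [-0.6, -0.7], [-0.2, 0.3]]
both [ 0.5135 -0.0478  0.0357  0.2193] [[-0.1, 0.1], [0.5, -0.1], [-0.8, -0.9], [-0.3, 0.1], [-0.8, -0.6], [-0.7, -0.3], [-0.7, -0.6], [-0.2, -0.9]]
pnp o [ 0.516  -0.0495  0.0375] [[0.175, 0.972, -0.154], [-0.783, 0.232, 0.577], [0.597, 0.02, 0.802]]
```

```bash
sed -i 's/^Q=.*/Q=np.array([.5135,-.0478,.0358,.219])/' g.py
python3 - <<'E'
from g import *
go(B([0,0,.19]),RB())
E
```

```text
from [0.4858 0.0612 0.2791] n 3 rot/row [0.48, -0.07, -0.0] d [ 0.004  -0.0026 -0.0877]
0 [0.001, -0.0164, 0.0242]
1 [0.001, -0.0162, 0.0243]
2 [0.0011, -0.016, 0.0245]
```

>>> carry_out(
  plan=[
    {"grip":1,"dp":[0.001,-0.0165,0.024],"rotation":[0.5,0,0]},
    {"grip":1,"dp":[0.001,-0.0165,0.024],"rotation":[0.5,0,0]},
    {"grip":1,"dp":[0.001,-0.01,0.018],"rotation":[0.5,0,0]},
    {"grip":1,"dp":[0,0,0],"rotation":[0,0,0]},
    {"grip":1,"dp":[0,0,0],"rotation":[0,0,0]},
  ],
)

```text
time_s: 4.87
tool_pos: [0.4907, 0.0642, 0.1977]
tool_rot: [145.9, -0.4, 12.8]
force: [0.6, 0.0, -0.3]
grip_width: 0.0607
```

Run:
```python
from g import *
go(B([0,0,.14]),RB());
```

```text
from [0.4907 0.0642 0.1977] n 2 rot/row [-0.44, -0.26, -0.01] d [ 0.0053 -0.0336 -0.0472]
0 [-0.0013, 0.0008, 0.0291]
1 [-0.0012, 0.0006, 0.0291]
```

>>> carry_out(
  plan=[
    {"grip":1,"dp":[-0.0025,0.0015,0.026],"rotation":[-0.8,-0.5,0]},
    {"grip":1,"dp":[0,0,0.025],"rotation":[0,0,0]},
    {"grip":1,"dp":[0,0,0],"rotation":[0,0,0]},
    {"grip":1,"dp":[0,0,0],"rotation":[0,0,0]},
  ],
)

```text
time_s: 5.2
tool_pos: [0.498, 0.0386, 0.1601]
tool_rot: [145.4, -0.4, 12.7]
force: [0.9, 0.5, -0.3]
grip_width: 0.0607
```

Run:
```python
from g import *
go(B([0,0,.05]),RB());
```

```text
from [0.498  0.0386 0.1601] n 4 rot/row [-0.09, -0.12, -0.03] d [ 0.0093 -0.0585 -0.0834]
0 [-0.0011, 0.0003, 0.0255]
1 [-0.0011, 0.0003, 0.0255]
2 [-0.001, 0.0002, 0.0255]
3 [-0.001, 0.0002, 0.0255]
```

>>> carry_out(
  plan=[
    {"grip":1,"dp":[-0.004,0.001,0.022],"rotation":[-0.4,-0.5,0]},
    {"grip":1,"dp":[0,0,0.022],"rotation":[0,0,0]},
    {"grip":1,"dp":[0,0,0.02],"rotation":[0,0,0]},
    {"grip":1,"dp":[0,0,0],"rotation":[0,0,0]},
    {"grip":1,"dp":[0,0,0],"rotation":[0,0,0]},
  ],
)

```text
time_s: 5.62
tool_pos: [0.5087, 0.0094, 0.1158]
tool_rot: [145.4, -0.9, 12.8]
force: [-0.3, -0.3, 0.2]
grip_width: 0.061
```

Run:
```python
from g import *
go(B([0,0,.042]),RB());
```

```text
from [0.5087 0.0094 0.1158] n 2 rot/row [-0.18, -0.44, -0.14] d [-0.0005 -0.0337 -0.0456]
0 [-0.0043, 0.0006, 0.028]
1 [-0.0041, 0.0005, 0.0281]
```

>>> carry_out(
  plan=[
    {"grip":1,"dp":[-0.0085,0.001,0.02],"rotation":[-0.4,-0.8,0]},
    {"grip":1,"dp":[0,0,0.02],"rotation":[0,0,0]},
    {"grip":1,"dp":[0,0,0.005],"rotation":[0,0,0]},
    {"grip":1,"dp":[0,0,0],"rotation":[0,0,0]},
    {"grip":1,"dp":[0,0,0],"rotation":[0,0,0]},
  ],
)

```text
time_s: 6.03
tool_pos: [0.513, -0.0093, 0.087]
tool_rot: [145.3, -1.0, 12.8]
force: [0.1, 0.2, -0.3]
grip_width: 0.0606
```

Run:
```python
from g import *
go(B([0,0,.042]),RB()); print(env.get_obs()['force'])
```

```text
from [ 0.513  -0.0093  0.087 ] n 1 rot/row [-0.27, -0.96, -0.4] d [-0.0047 -0.015  -0.0168]
0 [-0.0082, 0.0017, 0.0215]
[ 0.07253304  0.17538961 -0.3112529 ]
```

>>> carry_out(
  plan=[
    {"grip":1,"dp":[-0.008,0.0015,0.006],"rotation":[-0.3,-1,-0.4]},
    {"grip":1,"dp":[-0.003,0,0.006],"rotation":[0,-0.3,0]},
    {"grip":1,"dp":[-0.002,0,0.002],"rotation":[0,0,0]},
    {"grip":1,"dp":[0,0,0],"rotation":[0,0,0]},
    {"grip":1,"dp":[0,0,0],"rotation":[0,0,0]},
  ],
)

```text
time_s: 6.45
tool_pos: [0.5037, -0.0182, 0.0786]
tool_rot: [145.1, 0.1, 12.5]
force: [-0.1, 0.2, -0.3]
grip_width: 0.0607
```

Run:
```python
from g import *
go(B([0,0,.042]),RB()); print(env.get_obs()['force'])
```

```text
from [ 0.5037 -0.0182  0.0786] n 1 rot/row [-0.08, 0.09, 0.03] d [ 0.0046 -0.0061 -0.0084]
0 [0.0032, 0.0009, 0.0109]
[-0.13988163  0.19807147 -0.3222707 ]
```

>>> carry_out(
  plan=[
    {"grip":1,"dp":[0.001,0.001,0.006],"rotation":[0,0,0]},
    {"grip":1,"dp":[0,0,0.003],"rotation":[0,0,0]},
    {"grip":1,"dp":[0,0,0],"rotation":[0,0,0]},
    {"grip":1,"dp":[0,0,0],"rotation":[0,0,0]},
  ],
)

```text
time_s: 6.78
tool_pos: [0.5063, -0.0244, 0.0713]
tool_rot: [145.1, 0.1, 12.5]
force: [0.8, 0.4, -0.6]
grip_width: 0.0603
```

Run:
```python
from g import *
go(B([0,0,.042]),RB()); print(env.get_obs()['force'])
```

```text
from [ 0.5063 -0.0244  0.0713] n 1 rot/row [-0.09, 0.07, 0.02] d [ 0.002   0.0001 -0.0011]
0 [0.002, -0.0003, 0.0011]
[ 0.82347508  0.38744868 -0.63055747]
```

>>> carry_out(
  plan=[
    {"grip":1,"dp":[0.001,0,0.002],"rotation":[0,0,0]},
    {"grip":1,"dp":[0,0,0],"rotation":[0,0,0]},
    {"grip":0.15,"dp":[0,0,0],"rotation":[0,0,0]},
    {"grip":0.15,"dp":[0,0,0],"rotation":[0,0,0]},
    {"grip":0.1,"dp":[0,0,0],"rotation":[0,0,0]},
    {"grip":0.1,"dp":[0,0,0],"rotation":[0,0,0]},
    {"grip":0.1,"dp":[0,0,0],"rotation":[0,0,0]},
  ],
)

```text
time_s: 7.37
tool_pos: [0.5082, -0.0253, 0.0699]
tool_rot: [145.0, 0.0, 12.5]
force: [0.3, 0.7, -0.6]
grip_width: 0.0774
```

Run:
```python
from g import *
go(B([0,0,.25]),RB()); print(env.get_obs()['force'])
```

```text
from [ 0.5082 -0.0253  0.0699] n 7 rot/row [-0.01, 0.0, 0.0] d [-0.0258  0.1175  0.1707]
0 [0.0, -0.0001, -0.0298]
1 [0.0, -0.0001, -0.0298]
2 [0.0, -0.0001, -0.0298]
3 [0.0, -0.0001, -0.0298]
4 [0.0, -0.0001, -0.0298]
5 [0.0, -0.0001, -0.0298]
6 [0.0, -0.0001, -0.0298]
[ 0.30967029  0.71032547 -0.57111173]
```

>>> carry_out(
  plan=[
    {"grip":0.1,"dp":[0,0,-0.015],"rotation":[0,0,0]},
    {"grip":0.1,"dp":[0,0,-0.025],"rotation":[0,0,0]},
    {"grip":0.1,"dp":[0,0,-0.03],"rotation":[0,0,0]},
    {"grip":0,"dp":[0,0,-0.03],"rotation":[0,0,0]},
    {"grip":0,"dp":[0,0,-0.03],"rotation":[0,0,0]},
    {"grip":0,"dp":[0,0.02,-0.03],"rotation":[0,0,0]},
    {"grip":0,"dp":[0,0.025,-0.03],"rotation":[0,0,0]},
    {"grip":0,"dp":[0,0,0],"rotation":[0,0,0]},
  ],
)

```text
time_s: 8.03
tool_pos: [0.4897, 0.0471, 0.2579]
tool_rot: [144.9, 0.4, 12.5]
force: [1.1, 0.3, -0.5]
grip_width: 0.0868
```

Run:
```python
from g import *
w=cam('wrist'); o=env.get_obs(); print(o['time_s'],o['tool_pos'],o['tool_rot'])
im=env.read_camera('wrist'); np.savez('w3.npz',**{k:w[k] for k in('K','d','R','t','C')})
cv2.imwrite('pics/w3.png',im[:,:,::-1])
```

```text
8.0333 [0.48974193 0.04706344 0.2579496 ] [144.89746179   0.42315283  12.49801772]
```

View pics/w3.png

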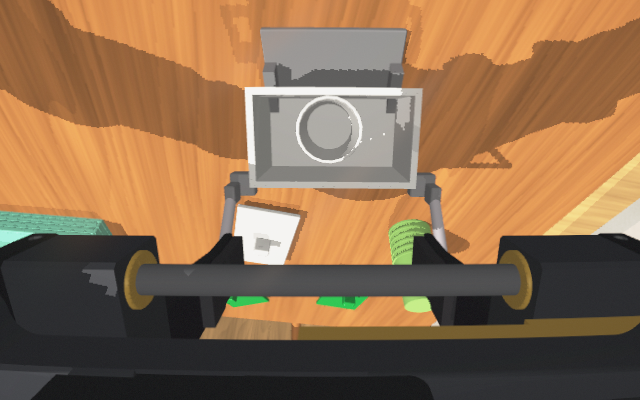

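The wrist view shows the cup standing inside the bin, rim circle centred at (330,129). The lid's corner is visible at (266,235) and the stack at (409,240). Next I'll refit the bin and find the lid's heading and the stack.

Run:
```python
from g import *
w=dict(np.load('w3.npz')); im=cv2.imread('pics/w3.png'); w2=dict(np.load('w2.npz'))
c=quad(im,[(246,88),(422,89),(417,187),(251,187)],4); print(c.round(1))
bp=np.array([(-44,-76,96),(-44,76,96),(44,76,96),(44,-76,96)])/1e3
o1=[(w,u,b) for u,b in zip(c,bp)]
o2=[(w2,np.array(u),b) for u,b in zip([[247.6,83.3],[413,83.4],[408.6,178.2],[253.4,177.5]],bp)]
for o in (o1,o1+o2):
    q,r=fitbin(o,Q); print(q.round(4),r.round(1).tolist())
S=cam('scene'); s=cv2.imread('pics/scene0.png'); hsv=cv2.cvtColor(s,cv2.COLOR_BGR2HSV)
m=((hsv[...,1]<40)&(hsv[...,2]>150)).astype(np.uint8)[225:280,215:295]
k,l,st,cc=cv2.connectedComponentsWithStats(m); i=1+st[1:,4].argmax()
ct=max(cv2.findContours((l==i).astype(np.uint8),0,2)[0],key=cv2.contourArea)+np.array([215,225])
P=onz(S,ct.reshape(-1,2),.018)[:,:2]; print('lid rect',cv2.minAreaRect((P*1e3).astype(np.float32)))
print('stack top',onz(S,[(331,258)],.138),'napkin',onz(S,[(424,178)],.104))
w=onz(w,[(330,129)],B([0,0,.08])[2]); print('cup rim bin xy',binR(Q[3]).T@(w[0]-Q[:3]))
```

```text
[[243.3  86.3]
 [422.7  86.4]
 [415.3 188.9]
 [249.5 187.4]]
[ 0.5138 -0.0474  0.0366  0.2187] [[0.2, 0.0], [-0.1, 0.5], [0.5, -0.7], [-0.6, 0.1]]
[ 0.5137 -0.0475  0.0364  0.2185] [[0.1, -0.0], [-0.3, 0.5], [0.4, -0.8], [-0.7, -0.0], [0.1, 0.2], [1.1, 0.1], [-0.3, -0.6], [-0.1, 0.4]]
lid rect ((452.7347717285156, -319.1648864746094), (163.6710662841797, 99.35761260986328), 87.276611328125)
stack top [[ 0.70601151 -0.25607649  0.138     ]] napkin [[0.71641352 0.21163513 0.104     ]]
cup rim bin xy [-0.00766081 -0.00187198  0.08536416]
```

Bin refit agrees to under 1 mm. The lid is at (0.453, -0.318), long axis along 87°, measured at 163.7 x 99.4 mm as specified. Next is a raise and level over the bail, then across with yaw -105°.

```bash
sed -i 's/^Q=.*/Q=np.array([.5137,-.0475,.0364,.2185])/' g.py
python3 - <<'E'
from g import *
go([.485,.04,.33],down(12.5),.02,5.9)
o=env.get_obs(); o['tool_pos']=[.485,.04,.33]; o['tool_rot']=[180,0,12.5]
go([.453,-.318,.20],down(-92.7),.03,6.4,o)
E
```

```text
from [0.4885 0.0472 0.2548] n 6 rot/row [5.85, 0.1, 0.03] d [-0.0035 -0.0072  0.0752]
0 [-0.001, 0.0081, -0.0096]
1 [-0.0009, 0.007, -0.0104]
2 [-0.0009, 0.0059, -0.0111]
3 [-0.0009, 0.0048, -0.0116]
4 [-0.0009, 0.0036, -0.0121]
5 [-0.0009, 0.0023, -0.0124]
from [0.485 0.04  0.33 ] n 17 rot/row [0.0, -0.0, 6.19] d [-0.032 -0.358 -0.13 ]
0 [-0.0064, 0.0202, 0.0076]
1 [-0.0042, 0.0207, 0.0076]
2 [-0.0019, 0.0211, 0.0076]
3 [0.0004, 0.0211, 0.0076]
4 [0.0026, 0.021, 0.0076]
5 [0.0049, 0.0206, 0.0076]
6 [0.0071, 0.0199, 0.0076]
7 [0.0092, 0.019, 0.0076]
8 [0.0112, 0.018, 0.0076]
9 [0.013, 0.0166, 0.0076]
10 [0.0148, 0.0151, 0.0076]
11 [0.0163, 0.0135, 0.0076]
12 [0.0177, 0.0116, 0.0076]
13 [0.0188, 0.0097, 0.0076]
14 [0.0197, 0.0076, 0.0076]
15 [0.0204, 0.0054, 0.0076]
16 [0.0209, 0.0032, 0.0076]
```

>>> carry_out(
  plan=[
    {"grip":0,"dp":[-0.001,0.008,-0.011],"rotation":[5.8,0,0]},
    {"grip":0,"dp":[-0.001,0.007,-0.012],"rotation":[5.8,0,0]},
    {"grip":0,"dp":[-0.001,0.006,-0.012],"rotation":[5.8,0,0]},
    {"grip":0,"dp":[-0.001,0.005,-0.012],"rotation":[5.8,0,0]},
    {"grip":0,"dp":[-0.001,0.0035,-0.012],"rotation":[5.8,0,0]},
    {"grip":0,"dp":[-0.001,0.002,-0.012],"rotation":[5.0,0,0]},
    {"grip":0,"dp":[0,0,0],"rotation":[0,0,0]},
  ],
)

```text
time_s: 8.67
tool_pos: [0.4824, 0.0441, 0.3302]
tool_rot: [-179.6, 0.9, 12.9]
force: [0.6, -1.8, 0.1]
grip_width: 0.0871
```

>>> carry_out(
  plan=[
    {"grip":0,"dp":[-0.006,0.02,0.0065],"rotation":[0,0,6.2]},
    {"grip":0,"dp":[-0.004,0.02,0.0065],"rotation":[0,0,6.2]},
    {"grip":0,"dp":[-0.002,0.021,0.0065],"rotation":[0,0,6.2]},
    {"grip":0,"dp":[0,0.021,0.0065],"rotation":[0,0,6.2]},
    {"grip":0,"dp":[0.0025,0.021,0.0065],"rotation":[0,0,6.2]},
    {"grip":0,"dp":[0.005,0.0205,0.0065],"rotation":[0,0,6.2]},
    {"grip":0,"dp":[0.007,0.02,0.0065],"rotation":[0,0,6.2]},
    {"grip":0,"dp":[0.009,0.019,0.0065],"rotation":[0,0,6.2]},
  ],
)

```text
time_s: 9.33
tool_pos: [0.4613, -0.1198, 0.2643]
tool_rot: [178.1, 0.9, -38.2]
force: [-0.4, 0.2, -0.3]
grip_width: 0.0872
```

Run:
```python
from g import *
go([.453,-.318,.20],down(-92.7),.03,6.4); print(env.get_obs()['qpos'].round(0))
```

```text
from [ 0.4613 -0.1198  0.2643] n 9 rot/row [0.24, -0.01, 6.06] d [-0.0083 -0.1982 -0.0643]
0 [0.013, 0.0176, 0.0075]
1 [0.0148, 0.0162, 0.0075]
2 [0.0164, 0.0146, 0.0074]
3 [0.0179, 0.0128, 0.0073]
4 [0.0191, 0.0109, 0.0073]
5 [0.0202, 0.0088, 0.0072]
6 [0.021, 0.0067, 0.0072]
7 [0.0216, 0.0045, 0.0072]
8 [0.0219, 0.0022, 0.0071]
[-27.  -5.  36. 103.   4.  82. -30.]
```

>>> carry_out(
  plan=[
    {"grip":0,"dp":[0.013,0.0175,0.0075],"rotation":[0.2,0,6.1]},
    {"grip":0,"dp":[0.015,0.016,0.0075],"rotation":[0.2,0,6.1]},
    {"grip":0,"dp":[0.0165,0.0145,0.0075],"rotation":[0.2,0,6.1]},
    {"grip":0,"dp":[0.018,0.013,0.0075],"rotation":[0.2,0,6.1]},
    {"grip":0,"dp":[0.019,0.011,0.0075],"rotation":[0.2,0,6.1]},
    {"grip":0,"dp":[0.02,0.009,0.007],"rotation":[0.2,0,6.1]},
    {"grip":0,"dp":[0.021,0.0065,0.007],"rotation":[0.2,0,6.1]},
    {"grip":0,"dp":[0.0215,0.0045,0.007],"rotation":[0.2,0,6.1]},
  ],
)

```text
time_s: 10.0
tool_pos: [0.4444, -0.2926, 0.1897]
tool_rot: [177.9, -0.9, -88.5]
force: [0.2, 0.2, -0.7]
grip_width: 0.0872
```

>>> carry_out(
  plan=[
    {"grip":0,"dp":[0.016,0.002,0.004],"rotation":[0,0,6]},
    {"grip":0,"dp":[0,0,0],"rotation":[0,0,0]},
    {"grip":0,"dp":[0,0,0],"rotation":[0,0,0]},
  ],
)

```text
time_s: 10.25
tool_pos: [0.4378, -0.3099, 0.1785]
tool_rot: [177.1, -1.4, -95.2]
force: [0.7, 0.9, 0.4]
grip_width: 0.0869
```

Run:
```python
from g import *
w=cam('wrist'); o=env.get_obs(); print(o['time_s'],o['tool_pos'],o['tool_rot'],o['qpos'].round(0))
im=env.read_camera('wrist'); np.savez('w4.npz',**{k:w[k] for k in('K','d','R','t','C')})
cv2.imwrite('pics/w4.png',im[:,:,::-1])
```

```text
10.25 [ 0.43780717 -0.30994834  0.17851483] [177.12207255  -1.43184015 -95.16000723] [-14.  10.  49. 103.  -5.  73. -58.]
```

View pics/w4.png

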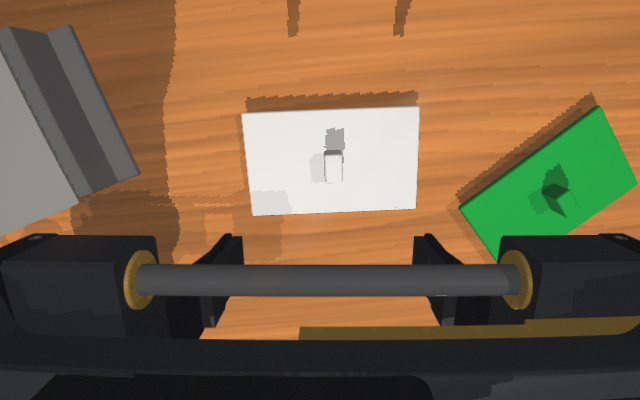

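Wrist view: the white lid has corners at about (243,114), (419,107), (415,208) and (253,215). Its handle top is near (334,168), and the green look-alike lies to the right.

Run:
```python
from g import *
w=dict(np.load('w4.npz')); im=cv2.imread('pics/w4.png')
c=quad(im,[(243,114),(419,107),(415,208),(253,215)],4); print(c.round(1))
P=onz(w,c,.018)[:,:2]; print(P.round(4), cv2.minAreaRect((P*1e3).astype(np.float32)))
e=(P[1]+P[2]-P[0]-P[3])/2; yaw=np.degrees(np.arctan2(e[1],e[0])); m=P.mean(0); print(m,yaw,np.linalg.norm(e),np.linalg.norm((P[2]+P[3]-P[0]-P[1])/2))
print('handle',onz(w,[(334,168)],.044))
go([m[0],m[1],.12],down(yaw),.03)
```

```text
[[241.  112.8]
 [418.8 105.8]
 [415.5 207.9]
 [252.  215.7]]
[[ 0.506  -0.2416]
 [ 0.4974 -0.4029]
 [ 0.3993 -0.3984]
 [ 0.4072 -0.2361]] ((452.6261901855469, -319.69757080078125), (162.43174743652344, 98.88356018066406), 87.18135833740234)
[ 0.45246007 -0.31976306] -92.93376494255537 0.1619657315409401 0.09855822359078255
handle [[ 0.45278764 -0.3203626   0.044     ]]
from [ 0.4378 -0.3095  0.1784] n 3 rot/row [0.97, -0.45, -0.74] d [ 0.0147 -0.0103 -0.0584]
0 [0.0025, -0.0062, 0.0193]
1 [0.0027, -0.0058, 0.0193]
2 [0.0029, -0.0054, 0.0194]
```

>>> carry_out(
  plan=[
    {"grip":0,"dp":[0.003,-0.0065,0.018],"rotation":[1,-0.5,-0.7]},
    {"grip":0,"dp":[0.003,-0.006,0.018],"rotation":[1,-0.5,-0.7]},
    {"grip":0,"dp":[0.002,-0.004,0.018],"rotation":[0.6,-0.4,-0.5]},
    {"grip":0,"dp":[0,0,0],"rotation":[0,0,0]},
    {"grip":0,"dp":[0,0,0],"rotation":[0,0,0]},
  ],
)

```text
time_s: 10.72
tool_pos: [0.4559, -0.31, 0.1208]
tool_rot: [179.7, 0.3, -91.9]
force: [-0.3, 0.3, 0.8]
grip_width: 0.0871
```

Run:
```python
from g import *
go([.4526,-.3200,.05],down(-92.9),.03)
```

```text
from [ 0.4559 -0.31    0.1208] n 3 rot/row [0.11, 0.09, 0.33] d [-0.0033 -0.01   -0.0708]
0 [0.0035, 0.0009, 0.0236]
1 [0.0034, 0.0009, 0.0236]
2 [0.0034, 0.0009, 0.0236]
```

>>> carry_out(
  plan=[
    {"grip":0,"dp":[0.0035,0.001,0.023],"rotation":[0.1,0.1,0.3]},
    {"grip":0,"dp":[0.0035,0.001,0.023],"rotation":[0.1,0.1,0.3]},
    {"grip":0,"dp":[0.003,0.001,0.015],"rotation":[0.1,0.1,0.3]},
    {"grip":0,"dp":[0,0,0],"rotation":[0,0,0]},
    {"grip":0,"dp":[0,0,0],"rotation":[0,0,0]},
  ],
)

```text
time_s: 11.13
tool_pos: [0.4579, -0.3145, 0.0629]
tool_rot: [-179.7, -0.0, -92.1]
force: [0.5, -0.2, -0.5]
grip_width: 0.0867
```

Run:
```python
from g import *
go([.4526,-.3200,.0215],down(-92.9),.05)
```

```text
from [ 0.4579 -0.3145  0.0629] n 1 rot/row [-0.25, -0.02, 0.82] d [-0.0053 -0.0055 -0.0414]
0 [0.0057, 0.0053, 0.0413]
```

>>> carry_out(
  plan=[
    {"grip":0,"dp":[0.006,0.0055,0.01],"rotation":[-0.2,0,0.8]},
    {"grip":0,"dp":[0.001,0.002,0.015],"rotation":[0,0,0.2]},
    {"grip":0,"dp":[0,0,0.005],"rotation":[0,0,0]},
    {"grip":0,"dp":[0,0,0],"rotation":[0,0,0]},
    {"grip":0,"dp":[0,0,0],"rotation":[0,0,0]},
  ],
)

```text
time_s: 11.55
tool_pos: [0.454, -0.3217, 0.0367]
tool_rot: [-179.5, -0.1, -92.9]
force: [-0.9, 0.3, -1.5]
grip_width: 0.087
```

Run:
```python
from g import *
go([.4526,-.3200,.0215],down(-92.9),.05)
```

```text
from [ 0.454  -0.3217  0.0367] n 1 rot/row [-0.47, -0.11, -0.01] d [-0.0014  0.0017 -0.0152]
0 [-0.0017, 0.0016, 0.0152]
```

>>> carry_out(
  plan=[
    {"grip":0,"dp":[-0.0015,0.002,0.009],"rotation":[-0.5,0,0]},
    {"grip":0,"dp":[0,0,0.004],"rotation":[0,0,0]},
    {"grip":0,"dp":[0,0,0],"rotation":[0,0,0]},
    {"grip":0,"dp":[0,0,0],"rotation":[0,0,0]},
  ],
)

```text
time_s: 11.88
tool_pos: [0.4535, -0.3206, 0.0244]
tool_rot: [-179.9, -0.2, -92.9]
force: [-0.3, 0.0, -1.1]
grip_width: 0.0869
```

Run:
```python
from g import *
go([.4526,-.3200,.0215],down(-92.9),.05); print(env.get_obs()['force'],env.get_obs()['tool_rot'])
```

```text
from [ 0.4535 -0.3206  0.0244] n 1 rot/row [-0.08, -0.16, 0.02] d [-0.0009  0.0006 -0.0029]
0 [-0.0005, 0.0009, 0.0029]
[-0.2566253   0.04109836 -1.06709405] [-1.79915831e+02 -1.64727615e-01 -9.28786743e+01]
```

>>> carry_out(
  force=45,
  plan=[
    {"grip":0,"dp":[0,0.001,0.0015],"rotation":[0,0,0]},
    {"grip":1,"dp":[0,0,0],"rotation":[0,0,0]},
    {"grip":1,"dp":[0,0,0],"rotation":[0,0,0]},
    {"grip":1,"dp":[0,0,0],"rotation":[0,0,0]},
    {"grip":1,"dp":[0,0,0],"rotation":[0,0,0]},
    {"grip":1,"dp":[0,0,0],"rotation":[0,0,0]},
    {"grip":1,"dp":[0,0,0],"rotation":[0,0,0]},
    {"grip":1,"dp":[0,0,0],"rotation":[0,0,0]},
  ],
)

```text
time_s: 12.55
tool_pos: [0.4528, -0.3209, 0.0235]
tool_rot: [-179.9, -0.2, -92.9]
force: [-0.1, 0.7, 0.2]
grip_width: 0.0483
```

>>> carry_out(
  plan=[
    {"grip":1,"dp":[0,0,0],"rotation":[0,0,0]},
    {"grip":1,"dp":[0,0,-0.02],"rotation":[0,0,0]},
    {"grip":1,"dp":[0,0,-0.03],"rotation":[0,0,0]},
    {"grip":1,"dp":[0,0,-0.03],"rotation":[0,0,0]},
    {"grip":1,"dp":[0,0,-0.03],"rotation":[0,0,0]},
    {"grip":1,"dp":[0,0,-0.03],"rotation":[0,0,0]},
    {"grip":1,"dp":[0,0,-0.03],"rotation":[0,0,0]},
    {"grip":1,"dp":[0,0,0],"rotation":[0,0,0]},
  ],
)

```text
time_s: 13.22
tool_pos: [0.45, -0.3195, 0.1983]
tool_rot: [179.7, -0.1, -93.0]
force: [0.5, -1.0, 0.4]
grip_width: 0.0011
```

Run:
```python
from g import *
o=env.get_obs();print(o['force'],o['grip_width'])
print(B([0,0,.20]))
go([.47,.06,.36],down(12.5),.03,6.4)
```

```text
[ 0.52048139 -0.97230689  0.43030123] 0.0011461934080893455
[0.48883368 0.06448778 0.20023041]
from [ 0.45   -0.3195  0.1983] n 17 rot/row [0.02, 0.01, -6.21] d [0.02   0.3795 0.1617]
0 [-0.0223, 0.0, -0.0095]
1 [-0.0222, -0.0024, -0.0095]
2 [-0.0218, -0.0048, -0.0096]
3 [-0.0212, -0.0071, -0.0096]
4 [-0.0203, -0.0094, -0.0096]
5 [-0.0192, -0.0115, -0.0096]
6 [-0.0178, -0.0135, -0.0096]
7 [-0.0162, -0.0154, -0.0096]
8 [-0.0145, -0.017, -0.0096]
9 [-0.0125, -0.0185, -0.0096]
10 [-0.0105, -0.0197, -0.0096]
11 [-0.0083, -0.0208, -0.0095]
12 [-0.006, -0.0215, -0.0095]
13 [-0.0036, -0.0221, -0.0095]
14 [-0.0012, -0.0223, -0.0095]
15 [0.0012, -0.0223, -0.0095]
16 [0.0036, -0.0221, -0.0095]
```

I lifted before the fingers had closed (still 48 mm open), so the jaws shut on air. I'll reopen, re-measure the lid and redo the grasp.

>>> carry_out(
  plan=[
    {"grip":0.4,"dp":[0,0.01,0],"rotation":[0,0,0]},
    {"grip":0.4,"dp":[0,0,0],"rotation":[0,0,0]},
    {"grip":0.4,"dp":[0,0,0],"rotation":[0,0,0]},
    {"grip":0.4,"dp":[0,0,0],"rotation":[0,0,0]},
  ],
)

```text
time_s: 13.55
tool_pos: [0.4414, -0.3194, 0.2002]
tool_rot: [-180.0, -0.1, -93.0]
force: [0.6, 0.7, -0.3]
grip_width: 0.021
```

Run:
```python
from g import *
w=cam('wrist'); print(env.get_obs()['tool_pos'])
im=env.read_camera('wrist')[:,:,::-1].copy(); cv2.imwrite('pics/w5.png',im)
g0=proj(w,np.array([[.506,-.2416,.018],[.4974,-.4029,.018],[.3993,-.3984,.018],[.4072,-.2361,.018]])); print(g0.round(0))
c=quad(im,g0,5); print(c.round(1))
P=onz(w,c,.018)[:,:2]
e=(P[1]+P[2]-P[0]-P[3])/2; yaw=np.degrees(np.arctan2(e[1],e[0])); m=P.mean(0); print(m,yaw,np.linalg.norm(e),np.linalg.norm((P[2]+P[3]-P[0]-P[1])/2))
go([m[0],m[1],.07],down(-93),.03)
```

```text
[ 0.4413855  -0.31942621  0.20022396]
[[245. 122.]
 [409. 122.]
 [404. 218.]
 [250. 218.]]
[[244.9 122.3]
 [409.  122.4]
 [403.7 217.6]
 [250.  217.6]]
[ 0.45257124 -0.31977259] -93.0429823120181 0.1622610403009343 0.0983837912667742
from [ 0.4414 -0.3192  0.2   ] n 5 rot/row [-0.0, -0.02, 0.01] d [ 0.0111 -0.0006 -0.13  ]
0 [-0.0, -0.0022, 0.026]
1 [-0.0, -0.0022, 0.026]
2 [-0.0, -0.0022, 0.026]
3 [-0.0, -0.0022, 0.026]
4 [-0.0, -0.0022, 0.026]
```

>>> carry_out(
  plan=[
    {"grip":0.4,"dp":[0,-0.004,0.026],"rotation":[0,0,0]},
    {"grip":0.4,"dp":[0,-0.004,0.026],"rotation":[0,0,0]},
    {"grip":0.4,"dp":[0,-0.002,0.026],"rotation":[0,0,0]},
    {"grip":0.4,"dp":[0,0,0.026],"rotation":[0,0,0]},
    {"grip":0.4,"dp":[0,0,0.015],"rotation":[0,0,0]},
    {"grip":0.4,"dp":[0,0,0],"rotation":[0,0,0]},
    {"grip":0.4,"dp":[0,0,0],"rotation":[0,0,0]},
  ],
)

```text
time_s: 14.18
tool_pos: [0.453, -0.319, 0.0728]
tool_rot: [179.8, -0.1, -92.9]
force: [0.6, -0.5, 0.6]
grip_width: 0.0519
```

Run:
```python
from g import *
go([.4527,-.3200,.0225],down(-93),.05); print(env.get_obs()['grip_width'])
```

```text
from [ 0.453  -0.319   0.0728] n 2 rot/row [0.1, -0.05, 0.07] d [-0.0003 -0.001  -0.0503]
0 [0.0004, 0.0001, 0.0251]
1 [0.0005, 0.0001, 0.0251]
0.051862390418436426
```

>>> carry_out(
  plan=[
    {"grip":0.4,"dp":[0,0,0.02],"rotation":[0,0,0]},
    {"grip":0.4,"dp":[0,0,0.018],"rotation":[0,0,0]},
    {"grip":0.4,"dp":[0,0,0.005],"rotation":[0,0,0]},
    {"grip":0.4,"dp":[0,0,0],"rotation":[0,0,0]},
    {"grip":0.4,"dp":[0,0,0],"rotation":[0,0,0]},
  ],
)

```text
time_s: 14.6
tool_pos: [0.4562, -0.3207, 0.0326]
tool_rot: [-179.9, -0.2, -92.8]
force: [-0.5, 0.0, 0.5]
grip_width: 0.0522
```

Run:
```python
from g import *
go([.4527,-.3200,.0225],down(-93),.05); print(env.get_obs()['grip_width'])
```

```text
from [ 0.4562 -0.3207  0.0326] n 1 rot/row [-0.06, -0.24, 0.2] d [-0.0035  0.0007 -0.0101]
0 [-0.0006, 0.0036, 0.0101]
0.05218800981089772
```

>>> carry_out(
  plan=[
    {"grip":0.4,"dp":[0,0.0035,0.006],"rotation":[0,0,0.2]},
    {"grip":0.4,"dp":[0,0.001,0.003],"rotation":[0,0,0]},
    {"grip":0.4,"dp":[0,0,0],"rotation":[0,0,0]},
    {"grip":1,"dp":[0,0,0],"rotation":[0,0,0]},
    {"grip":1,"dp":[0,0,0],"rotation":[0,0,0]},
    {"grip":1,"dp":[0,0,0],"rotation":[0,0,0]},
    {"grip":1,"dp":[0,0,0],"rotation":[0,0,0]},
    {"grip":1,"dp":[0,0,0],"rotation":[0,0,0]},
  ],
)

```text
time_s: 15.27
tool_pos: [0.4543, -0.3223, 0.0277]
tool_rot: [-179.5, -0.4, -93.0]
force: [-1.0, -0.1, -0.8]
grip_width: 0.027
```

>>> carry_out(
  plan=[
    {"grip":1,"dp":[0,0,0],"rotation":[0,0,0]},
    {"grip":1,"dp":[0,0,0],"rotation":[0,0,0]},
    {"grip":1,"dp":[0,0,0],"rotation":[0,0,0]},
    {"grip":1,"dp":[0,0,0],"rotation":[0,0,0]},
  ],
)

```text
time_s: 15.6
tool_pos: [0.4544, -0.3219, 0.0277]
tool_rot: [-179.5, -0.3, -93.0]
force: [1.3, 0.7, -0.8]
grip_width: 0.0159
```

>>> carry_out(
  plan=[
    {"grip":1,"dp":[0,0,-0.02],"rotation":[0,0,0]},
    {"grip":1,"dp":[0,0,-0.035],"rotation":[0,0,0]},
    {"grip":1,"dp":[0,0,-0.035],"rotation":[0,0,0]},
    {"grip":1,"dp":[0,0,-0.035],"rotation":[0,0,0]},
    {"grip":1,"dp":[0,0,-0.035],"rotation":[0,0,0]},
    {"grip":1,"dp":[0,0,-0.035],"rotation":[0,0,0]},
    {"grip":1,"dp":[0,0,-0.035],"rotation":[0,0,0]},
    {"grip":1,"dp":[0,0,-0.035],"rotation":[0,0,0]},
  ],
)

```text
time_s: 16.27
tool_pos: [0.4454, -0.3164, 0.2915]
tool_rot: [179.1, 0.1, -93.2]
force: [1.4, 0.5, -1.8]
grip_width: 0.0157
```

Run:
```python
from g import *
o=env.get_obs();print(o['force'],o['grip_width'])
go([.47,.08,.36],down(12.5),.03,6.4)
```

```text
[ 1.40151055  0.47165492 -1.80163367] 0.015679613762414377
from [ 0.4454 -0.3164  0.2915] n 17 rot/row [0.03, 0.05, -6.22] d [0.0246 0.3964 0.0685]
0 [-0.0234, -0.0001, -0.004]
1 [-0.0232, -0.0026, -0.004]
2 [-0.0228, -0.0051, -0.004]
3 [-0.0221, -0.0076, -0.004]
4 [-0.0211, -0.0099, -0.0041]
5 [-0.0199, -0.0122, -0.0041]
6 [-0.0185, -0.0142, -0.0041]
7 [-0.0169, -0.0162, -0.0041]
8 [-0.015, -0.0179, -0.0041]
9 [-0.013, -0.0194, -0.0041]
10 [-0.0108, -0.0207, -0.0041]
11 [-0.0085, -0.0218, -0.0041]
12 [-0.0061, -0.0225, -0.0041]
13 [-0.0036, -0.0231, -0.0041]
14 [-0.0011, -0.0233, -0.0041]
15 [0.0015, -0.0233, -0.0041]
16 [0.004, -0.023, -0.004]
```

>>> carry_out(
  plan=[
    {"grip":1,"dp":[-0.0235,0,-0.008],"rotation":[0,0,-6.2]},
    {"grip":1,"dp":[-0.023,-0.0025,-0.008],"rotation":[0,0,-6.2]},
    {"grip":1,"dp":[-0.023,-0.005,-0.008],"rotation":[0,0,-6.2]},
    {"grip":1,"dp":[-0.022,-0.0075,-0.006],"rotation":[0,0,-6.2]},
    {"grip":1,"dp":[-0.021,-0.01,-0.005],"rotation":[0,0,-6.2]},
    {"grip":1,"dp":[-0.02,-0.012,-0.004],"rotation":[0,0,-6.2]},
    {"grip":1,"dp":[-0.0185,-0.014,-0.004],"rotation":[0,0,-6.2]},
    {"grip":1,"dp":[-0.017,-0.016,-0.004],"rotation":[0,0,-6.2]},
  ],
)

```text
time_s: 16.93
tool_pos: [0.4535, -0.1335, 0.3472]
tool_rot: [179.6, -0.0, -42.3]
force: [0.2, 0.4, -1.9]
grip_width: 0.0153
```

Run:
```python
from g import *
o=env.get_obs();print(o['force'],o['grip_width'])
go([.47,.08,.36],down(12.5),.03,6.4)
o['tool_pos']=[.47,.08,.36];o['tool_rot']=[180,0,12.5]
go(B([-.0016,0,.21]),RB(),.03,6,o)
```

```text
[ 0.22895305  0.38996319 -1.9329947 ] 0.015282632354808302
from [ 0.4535 -0.1335  0.3472] n 9 rot/row [0.04, 0.01, -6.09] d [0.0165 0.2135 0.0128]
0 [-0.0146, -0.0188, -0.0016]
1 [-0.0126, -0.0202, -0.0015]
2 [-0.0103, -0.0214, -0.0015]
3 [-0.008, -0.0224, -0.0015]
4 [-0.0056, -0.0231, -0.0015]
5 [-0.0031, -0.0236, -0.0015]
6 [-0.0006, -0.0238, -0.0015]
7 [0.002, -0.0237, -0.0015]
8 [0.0045, -0.0234, -0.0014]
from [0.47 0.08 0.36] n 6 rot/row [-5.83, 0.0, -0.0] d [ 0.0173 -0.0086 -0.1525]
0 [0.0025, 0.002, 0.0254]
1 [0.0025, -0.0006, 0.0255]
2 [0.0025, -0.0032, 0.0253]
3 [0.0025, -0.0057, 0.0248]
4 [0.0025, -0.0082, 0.0241]
5 [0.0025, -0.0106, 0.0232]
```

>>> carry_out(
  plan=[
    {"grip":1,"dp":[-0.0145,-0.019,-0.0015],"rotation":[0,0,-6.1]},
    {"grip":1,"dp":[-0.0125,-0.02,-0.0015],"rotation":[0,0,-6.1]},
    {"grip":1,"dp":[-0.0105,-0.0215,-0.0015],"rotation":[0,0,-6.1]},
    {"grip":1,"dp":[-0.008,-0.0225,-0.0015],"rotation":[0,0,-6.1]},
    {"grip":1,"dp":[-0.0055,-0.023,-0.0015],"rotation":[0,0,-6.1]},
    {"grip":1,"dp":[-0.003,-0.0235,-0.0015],"rotation":[0,0,-6.1]},
    {"grip":1,"dp":[-0.0005,-0.0235,-0.0015],"rotation":[0,0,-6.1]},
    {"grip":1,"dp":[0.002,-0.0235,-0.0015],"rotation":[0,0,-6.1]},
  ],
)

```text
time_s: 17.6
tool_pos: [0.4623, 0.0632, 0.3564]
tool_rot: [179.8, 0.4, 8.8]
force: [0.1, -0.2, -1.7]
grip_width: 0.0153
```

>>> carry_out(
  plan=[
    {"grip":1,"dp":[0.0025,0.002,0.02],"rotation":[-5,0,-4]},
    {"grip":1,"dp":[0.0025,-0.0005,0.02],"rotation":[-6,0,0]},
    {"grip":1,"dp":[0.0025,-0.003,0.02],"rotation":[-6,0,0]},
    {"grip":1,"dp":[0.0025,-0.0055,0.02],"rotation":[-6,0,0]},
    {"grip":1,"dp":[0.0025,-0.008,0.015],"rotation":[-6,0,0]},
    {"grip":1,"dp":[0.0025,-0.01,0.01],"rotation":[-5,0,0]},
    {"grip":1,"dp":[0,0,0],"rotation":[0,0,0]},
    {"grip":1,"dp":[0,0,0],"rotation":[0,0,0]},
  ],
)

```text
time_s: 18.27
tool_pos: [0.4773, 0.0721, 0.24]
tool_rot: [144.8, 0.3, 13.8]
force: [0.5, -0.3, -0.6]
grip_width: 0.0158
```

Run:
```python
from g import *
o=env.get_obs();print(o['force'],o['grip_width'],'in bin',binR(Q[3]).T@(o['tool_pos']-Q[:3]))
w=cam('wrist'); im=env.read_camera('wrist')[:,:,::-1].copy(); cv2.imwrite('pics/w6.png',im); np.savez('w6.npz',**{k:w[k] for k in('K','d','R','t','C')})
go(B([-.0016,0,.17]),RB(),.03,6)
```

```text
[ 0.52633065 -0.29435221 -0.64486183] 0.015760581741665246 in bin [ 0.01467092 -0.00965351  0.23828187]
from [0.4769 0.0724 0.2397] n 3 rot/row [0.04, -0.17, 0.41] d [ 0.0154 -0.0234 -0.065 ]
0 [0.0032, -0.0053, 0.0228]
1 [0.0033, -0.0053, 0.0228]
2 [0.0033, -0.0053, 0.0228]
```

View pics/w6.png

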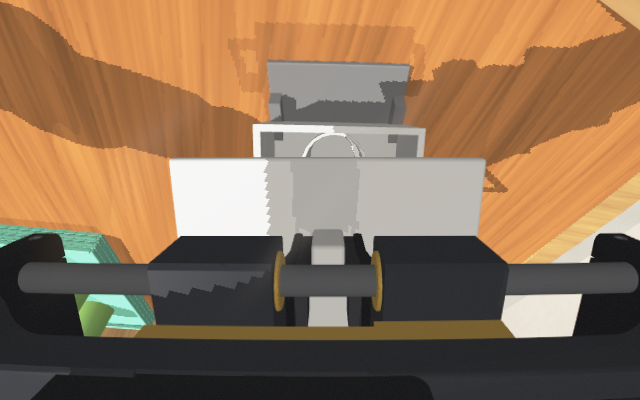

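Wrist view: the lid is held with its low edge running from (170,160) to (485,157), and the bin mouth and cup are behind it. I'll check the lid's pose in the hand from this edge.

Run:
```python
from g import *
w=dict(np.load('w6.npz')); im=cv2.imread('pics/w6.png'); o=env.get_obs(); T=toolR(o).as_matrix(); p=np.array(o['tool_pos'])
g=cv2.GaussianBlur(im.max(axis=2),(3,3),0.6).astype(np.float32)
L=[edge(g,a,b,3) for a,b in (((177,236),(170,160)),((170,160),(250,159)),((430,158),(485,157)),((485,157),(480,235)))]
c=np.array([inter(L[0],L[1]),inter(L[2],L[3]),]); print(c.round(1))
d=rays(w,c)@T; C=(w['C']-p)@T
P=C+d*((.0097-C[2])/d[:,2])[:,None]; print('tool frame corners mm',(P*1e3).round(1))
for a,b in (((177,236),(170,160)),((485,157),(480,235))):
    q=rays(w,[a,b])@T; X=C+q*((.0097-C[2])/q[:,2])[:,None]; print((X*1e3).round(1).tolist())
# bin low rim corners from this view
e=edge(g,(254,124),(425,128),4); print('bin low rim line',e.round(2), proj(w,[B([-.044,-.076,.096]),B([-.044,.076,.096])]).round(1))
```

```text
[[167.4 158.3]
 [485.9 159.9]]
tool frame corners mm [[-81.3 -47.6   9.7]
 [ 80.5 -46.7   9.7]]
[[-81.2, -5.6, 9.7], [-80.1, -46.7, 9.7]]
[[79.9, -48.2, 9.7], [82.2, -6.1, 9.7]]
bin low rim line [1.0000e+00 3.0000e-02 3.4951e+02 1.2571e+02] [[251.6 123.6]
 [425.5 127.4]]
```

>>> carry_out(
  plan=[
    {"grip":1,"dp":[0.003,-0.005,0.022],"rotation":[0,-0.2,0.4]},
    {"grip":1,"dp":[0.003,-0.005,0.022],"rotation":[0,-0.2,0.4]},
    {"grip":1,"dp":[0.003,-0.005,0.015],"rotation":[0,-0.2,0.4]},
    {"grip":1,"dp":[0,0,0],"rotation":[0,0,0]},
    {"grip":1,"dp":[0,0,0],"rotation":[0,0,0]},
  ],
)

```text
time_s: 18.73
tool_pos: [0.4956, 0.0488, 0.1897]
tool_rot: [145.8, -0.8, 11.7]
force: [-0.1, 0.0, -1.3]
grip_width: 0.0152
```

```bash
cat >> g.py <<'E'
def st():
    o=env.get_obs(); R=binR(Q[3]); print('t',o['time_s'],'inbin mm',((o['tool_pos']-Q[:3])@R*1e3).round(1),'Fbin',(o['force']@R).round(1),'w',round(o['grip_width'],4))
E
python3 - <<'E'
from g import *
st(); go(B([-.0022,0,.138]),RB(),.05,6)
E
```

```text
t 18.7333 inbin mm [  7.7   3.2 181.7] Fbin [-0.8 -0.1 -1.1] w 0.0152
from [0.4956 0.0488 0.1897] n 1 rot/row [-0.75, -0.15, -1.14] d [ 0.0005 -0.0172 -0.0415]
0 [-0.0035, -0.0093, 0.0438]
```

>>> carry_out(
  plan=[
    {"grip":1,"dp":[-0.002,-0.009,0.012],"rotation":[-0.7,-0.1,-0.9]},
    {"grip":1,"dp":[-0.001,-0.001,0.015],"rotation":[0,0,0]},
    {"grip":1,"dp":[0,0,0.009],"rotation":[0,0,0]},
    {"grip":1,"dp":[0,0,0],"rotation":[0,0,0]},
    {"grip":1,"dp":[0,0,0],"rotation":[0,0,0]},
  ],
)

```text
time_s: 19.15
tool_pos: [0.4983, 0.0364, 0.1577]
tool_rot: [145.4, -0.7, 12.3]
force: [-0.5, 0.5, -1.8]
grip_width: 0.0155
```

Run:
```python
from g import *
st(); go(B([-.0022,0,.128]),RB(),.05,6)
```

```text
t 19.15 inbin mm [ -0.2   3.1 148.2] Fbin [-1.5 -0.3 -1.1] w 0.0155
from [0.4983 0.0364 0.1577] n 1 rot/row [-0.4, -0.43, -0.61] d [-0.0009 -0.0104 -0.0177]
0 [-0.0033, -0.0018, 0.0202]
```

>>> carry_out(
  plan=[
    {"grip":1,"dp":[-0.0035,-0.002,0.006],"rotation":[-0.4,-0.4,-0.6]},
    {"grip":1,"dp":[-0.001,-0.001,0.008],"rotation":[0,0,0]},
    {"grip":1,"dp":[0,0,0.003],"rotation":[0,0,0]},
    {"grip":1,"dp":[0,0,0],"rotation":[0,0,0]},
    {"grip":1,"dp":[0,0,0],"rotation":[0,0,0]},
  ],
)

```text
time_s: 19.57
tool_pos: [0.4959, 0.0294, 0.1416]
tool_rot: [145.0, -0.1, 12.7]
force: [0.8, -0.2, -1.7]
grip_width: 0.0159
```

Run:
```python
from g import *
st(); go(B([-.0022,0,.1137]),RB(),.05,6)
```

```text
t 19.5667 inbin mm [ -4.4  -0.7 131.4] Fbin [-0.7  0.7 -1.6] w 0.0159
from [0.4959 0.0294 0.1416] n 1 rot/row [-0.04, -0.15, 0.1] d [ 0.0033 -0.0115 -0.0133]
0 [0.0007, 0.0022, 0.0177]
```

>>> carry_out(
  plan=[
    {"grip":1,"dp":[0.0005,0.002,0.003],"rotation":[0,-0.1,0.1]},
    {"grip":1,"dp":[0,0,0.003],"rotation":[0,0,0]},
    {"grip":1,"dp":[0,0,0],"rotation":[0,0,0]},
    {"grip":1,"dp":[0,0,0],"rotation":[0,0,0]},
  ],
)

```text
time_s: 19.9
tool_pos: [0.4981, 0.0244, 0.1378]
tool_rot: [145.0, -0.1, 12.6]
force: [0.5, 0.6, -2.5]
grip_width: 0.0157
```

Run:
```python
from g import *
st(); go(B([-.0022,0,.1137]),RB(),.05,6)
```

```text
t 19.9 inbin mm [ -2.1   0.3 125.3] Fbin [-1.8  0.6 -1.8] w 0.0157
from [0.4981 0.0244 0.1378] n 1 rot/row [-0.04, -0.09, -0.02] d [ 0.0011 -0.0065 -0.0095]
0 [-0.0003, -0.0001, 0.0116]
```

Perfectly lined up. I'll lower it in.

>>> carry_out(
  plan=[
    {"grip":1,"dp":[0,0,0.004],"rotation":[0,0,0]},
    {"grip":1,"dp":[0,0,0.003],"rotation":[0,0,0]},
    {"grip":1,"dp":[0,0,0],"rotation":[0,0,0]},
  ],
)

```text
time_s: 20.15
tool_pos: [0.4993, 0.0203, 0.1318]
tool_rot: [145.1, -0.1, 12.6]
force: [1.2, 1.1, -1.7]
grip_width: 0.0155
```

Run:
```python
from g import *
st(); go(B([-.0022,0,.1137]),RB(),.05,6)
```

```text
t 20.15 inbin mm [ -2.1   0.6 117.9] Fbin [-1.6  1.4 -0.9] w 0.0155
from [0.4993 0.0203 0.1318] n 1 rot/row [-0.06, -0.13, -0.04] d [-0.0001 -0.0024 -0.0035]
0 [-0.0006, -0.0001, 0.0042]
```

>>> carry_out(
  plan=[
    {"grip":1,"dp":[-0.0005,0,0.003],"rotation":[0,0,0]},
    {"grip":1,"dp":[0,0,0.002],"rotation":[0,0,0]},
    {"grip":1,"dp":[0,0,0.002],"rotation":[0,0,0]},
    {"grip":1,"dp":[0,0,0],"rotation":[0,0,0]},
  ],
)

```text
time_s: 20.48
tool_pos: [0.4996, 0.018, 0.1281]
tool_rot: [145.1, -0.1, 12.6]
force: [0.2, -0.8, -2.5]
grip_width: 0.0157
```

Run:
```python
from g import *
st(); go(B([-.0022,0,.1137]),RB(),.05,6)
```

```text
t 20.4833 inbin mm [ -2.3   0.4 113.5] Fbin [-0.7  0.  -2.5] w 0.0157
from [0.4996 0.018  0.1281] n 1 rot/row [-0.07, -0.15, -0.03] d [-0.0004 -0.      0.0002]
0 [-0.0004, 0.0001, -0.0002]
```

>>> carry_out(
  plan=[
    {"grip":1,"dp":[0,0,0.003],"rotation":[0,0,0]},
    {"grip":1,"dp":[0,0,0.002],"rotation":[0,0,0]},
    {"grip":1,"dp":[0,0,0],"rotation":[0,0,0]},
  ],
)

```text
time_s: 20.73
tool_pos: [0.5003, 0.0183, 0.1278]
tool_rot: [145.1, -0.2, 12.6]
force: [-0.6, -0.8, -2.0]
grip_width: 0.0155
```

Run:
```python
from g import *
st()
```

```text
t 20.7333 inbin mm [ -2.6   1.2 113.4] Fbin [-0.6 -0.7 -2. ] w 0.0155
```

Seated: TCP is at 113.4 mm, expected 113.7, and it goes no further when pushed. Now I'll release, back out and check.

>>> carry_out(
  plan=[
    {"grip":0.45,"dp":[0,0,0],"rotation":[0,0,0]},
    {"grip":0.45,"dp":[0,0,0],"rotation":[0,0,0]},
    {"grip":0.45,"dp":[0,0,0],"rotation":[0,0,0]},
    {"grip":0.45,"dp":[0,0,0],"rotation":[0,0,0]},
    {"grip":0.45,"dp":[0,0,0],"rotation":[0,0,0]},
    {"grip":0.45,"dp":[0,0,0],"rotation":[0,0,0]},
    {"grip":0.45,"dp":[0,0,-0.01],"rotation":[0,0,0]},
    {"grip":0.45,"dp":[0,0,-0.02],"rotation":[0,0,0]},
  ],
)

```text
time_s: 21.4
tool_pos: [0.4951, 0.0303, 0.1507]
tool_rot: [144.8, 0.1, 12.4]
force: [-0.2, -0.1, 1.0]
grip_width: 0.047
```

>>> carry_out(
  plan=[
    {"grip":1,"dp":[0.01,0.02,-0.02],"rotation":[0,0,0]},
    {"grip":1,"dp":[0.01,0.025,-0.025],"rotation":[0,0,0]},
    {"grip":1,"dp":[0.01,0.025,-0.025],"rotation":[0,0,0]},
    {"grip":1,"dp":[0,0,0],"rotation":[0,0,0]},
    {"grip":1,"dp":[0,0,0],"rotation":[0,0,0]},
    {"grip":1,"dp":[0,0,0],"rotation":[0,0,0]},
  ],
)

```text
time_s: 21.9
tool_pos: [0.5297, 0.0253, 0.2575]
tool_rot: [145.0, -0.2, 12.7]
force: [-0.2, -0.3, -0.8]
grip_width: 0.0156
```

Run:
```python
from g import *
st()
from scipy.optimize import minimize_scalar
S=cam('scene');D=cam('side')
def bar(th,y): x,z=-.083,.013; return B([.05+x*np.cos(th)+z*np.sin(th),y,.096-x*np.sin(th)+z*np.cos(th)])
def e(th,v): 
    r=[]
    if 'D' in v: r+=[proj(D,bar(th,.093))[0]-(301.4,190),proj(D,bar(th,-.093))[0]-(361,191.4)]
    if 'S' in v: r+=[proj(S,bar(th,-.093))[0]-(298.4,156),proj(S,bar(th,.093))[0]-(355,175.6)]
    return np.array(r)
for v in ('D','S','DS'):
    s=minimize_scalar(lambda t:(e(t,v)**2).sum(),bounds=(1.8,3),method='bounded'); print(v,s.x,e(s.x,v).round(1).tolist())
print('bar in bin',(bar(s.x,0)-Q[:3])@binR(Q[3]))
w=cam('wrist'); im=env.read_camera('wrist')[:,:,::-1].copy(); cv2.imwrite('pics/w7.png',im)
gp=proj(w,[B([a,b,.104]) for a,b in ((-.05,-.082),(-.05,.082),(.05,.082),(.05,-.082))]); print('lid expected corners',gp.round(1).tolist()); print('measured',quad(im,gp,4).round(1).tolist())
go(B([.15,.035,.21]),RB())
```

```text
t 21.9 inbin mm [ 71.4  31.4 219.9] Fbin [-0.3 -0.3 -0.8] w 0.0156
D 2.215490410374415 [[-0.3, 0.6], [-1.7, -0.5]]
S 2.259732162276584 [[-0.1, -0.5], [-1.4, -0.3]]
DS 2.2481035363814654 [[-0.3, 0.1], [-1.7, -1.0], [0.1, -0.7], [-1.2, -0.6]]
bar in bin [ 1.12146264e-01 -5.34211731e-17  1.52531778e-01]
lid expected corners [[178.6, 44.0], [394.3, 42.9], [388.8, 173.1], [190.5, 173.3]]
measured [[181.39999389648438, 41.79999923706055], [394.20001220703125, 41.20000076293945], [389.0, 170.8000030517578], [192.6999969482422, 170.60000610351562]]
from [0.5292 0.0254 0.2568] n 3 rot/row [0.01, -0.06, 0.04] d [ 0.0192 -0.0676  0.0376]
0 [0.0013, 0.0264, 0.0032]
1 [0.0013, 0.0264, 0.0032]
2 [0.0013, 0.0264, 0.0031]
```

View pics/w7.png

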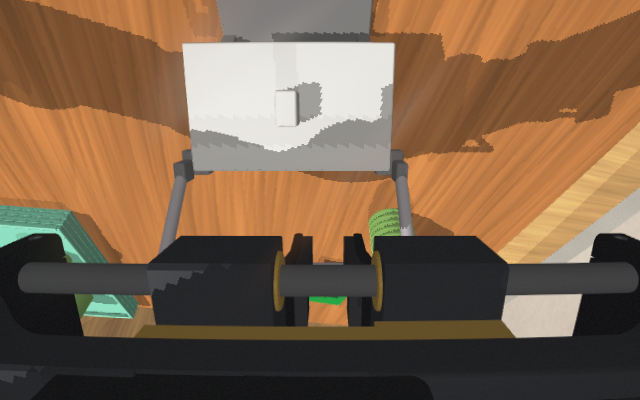

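The lid is seated, with corners within about 2 px of prediction. The bail is at about 2.25 rad, bar at bin (112, 152) mm. Next I'll move behind the bar.

>>> carry_out(
  plan=[
    {"grip":1,"dp":[0.001,0.0265,0],"rotation":[0,0,0]},
    {"grip":1,"dp":[0.001,0.0265,0],"rotation":[0,0,0]},
    {"grip":1,"dp":[0.001,0.025,0.003],"rotation":[0,0,0]},
    {"grip":1,"dp":[0,0,0],"rotation":[0,0,0]},
    {"grip":1,"dp":[0,0,0.025],"rotation":[0,0,0]},
    {"grip":1,"dp":[0,0,0.025],"rotation":[0,0,0]},
    {"grip":1,"dp":[0,0,0.02],"rotation":[0,0,0]},
    {"grip":1,"dp":[0,0,0],"rotation":[0,0,0]},
  ],
)

```text
time_s: 22.62
tool_pos: [0.5509, -0.0763, 0.2326]
tool_rot: [145.0, 0.7, 13.2]
force: [-0.6, 0.0, 0.1]
grip_width: 0.0001
```

Run:
```python
from g import *
st(); go(B([.125,.035,.135]),RB())
```

```text
t 22.6167 inbin mm [142.2  30.  140. ] Fbin [-0.1 -0.6  0.2] w 0.0001
from [ 0.5509 -0.0763  0.2326] n 1 rot/row [0.0, 0.22, 0.94] d [ 0.0024  0.012  -0.014 ]
0 [0.0053, -0.0171, 0.005]
```

>>> carry_out(
  plan=[
    {"grip":1,"dp":[0.001,-0.012,0],"rotation":[0,0,0.5]},
    {"grip":1,"dp":[0,-0.012,-0.003],"rotation":[0,0,0.3]},
    {"grip":1,"dp":[0,-0.012,-0.005],"rotation":[0,0,0]},
    {"grip":1,"dp":[0,-0.012,-0.005],"rotation":[0,0,0]},
    {"grip":1,"dp":[0,-0.012,-0.005],"rotation":[0,0,0]},
    {"grip":1,"dp":[0,-0.012,-0.004],"rotation":[0,0,0]},
  ],
)

```text
time_s: 23.12
tool_pos: [0.5391, -0.0257, 0.227]
tool_rot: [142.4, -0.0, 11.2]
force: [-0.6, -4.1, 5.9]
grip_width: 0.0003
```

Run:
```python
from g import *
st(); print(env.get_obs()['tool_rot'])
```

```text
t 23.1167 inbin mm [ 96.4  29.5 165.1] Fbin [ 6.6 -1.5  2.6] w 0.0003
[ 1.42429754e+02 -6.28404963e-03  1.12425503e+01]
```

>>> carry_out(
  plan=[
    {"grip":1,"dp":[0,-0.013,0.002],"rotation":[0.4,0,-0.3]},
    {"grip":1,"dp":[0,-0.013,0.001],"rotation":[0.4,0,-0.3]},
    {"grip":1,"dp":[0,-0.013,0],"rotation":[0.4,0,-0.3]},
    {"grip":1,"dp":[0,-0.013,0],"rotation":[0.4,0,-0.3]},
    {"grip":1,"dp":[0,-0.013,0.002],"rotation":[0.4,0,-0.3]},
    {"grip":1,"dp":[0,-0.013,0.004],"rotation":[0.4,0,0]},
  ],
)

```text
time_s: 23.62
tool_pos: [0.5287, 0.0279, 0.181]
tool_rot: [143.7, 0.7, 12.3]
force: [3.3, -7.3, 0.0]
grip_width: 0.0006
```

Run:
```python
from g import *
st(); print(env.get_obs()['tool_rot'])
```

```text
t 23.6167 inbin mm [ 25.3  31.  158.7] Fbin [ 6.5  1.6 -4.5] w 0.0006
[143.71577051   0.69362312  12.33766986]
```

>>> carry_out(
  plan=[
    {"grip":1,"dp":[0,-0.01,0.006],"rotation":[0.4,0,0]},
    {"grip":1,"dp":[0,-0.01,0.006],"rotation":[0.4,-0.3,0]},
    {"grip":1,"dp":[0,-0.009,0.006],"rotation":[0.3,-0.3,0]},
    {"grip":1,"dp":[0,0,0],"rotation":[0,0,0]},
  ],
)

```text
time_s: 23.95
tool_pos: [0.5262, 0.0365, 0.1491]
tool_rot: [144.0, 1.3, 11.9]
force: [0.2, -0.1, 0.8]
grip_width: 0.0005
```

Run:
```python
from g import *
st(); print(env.get_obs()['tool_rot'])
```

```text
t 23.95 inbin mm [ -0.3  30.5 137.8] Fbin [0.6 0.2 0.5] w 0.0005
[144.03649675   1.30243238  11.93877972]
```

>>> carry_out(
  plan=[
    {"grip":1,"dp":[0,0.004,-0.01],"rotation":[0.4,0.6,0]},
    {"grip":1,"dp":[0,0,-0.018],"rotation":[0.4,0.6,0]},
    {"grip":1,"dp":[0,0,-0.012],"rotation":[0,0,-0.3]},
    {"grip":1,"dp":[0,-0.015,0],"rotation":[0,0,-0.3]},
    {"grip":1,"dp":[0,-0.015,0],"rotation":[0,0,0]},
    {"grip":1,"dp":[0,0,0],"rotation":[0,0,0]},
    {"grip":1,"dp":[0,0,0],"rotation":[0,0,0]},
  ],
)

```text
time_s: 24.53
tool_pos: [0.5117, 0.0911, 0.165]
tool_rot: [145.4, 0.9, 13.6]
force: [0.4, -1.3, 0.3]
grip_width: 0.0006
```

Run:
```python
from g import *
st(); go(B([-.031,.032,.150]),RB())
```

```text
t 24.5333 inbin mm [-37.4  28.1 183.2] Fbin [ 1.3  0.1 -0.5] w 0.0006
from [0.5117 0.0911 0.165 ] n 2 rot/row [-0.22, 0.05, 0.69] d [ 0.0091 -0.0229 -0.0235]
0 [0.0019, 0.0034, 0.0166]
1 [0.0019, 0.0033, 0.0166]
```

>>> carry_out(
  plan=[
    {"grip":1,"dp":[0.003,0.013,0.003],"rotation":[-0.4,0,1.2]},
    {"grip":1,"dp":[0,0.003,0.008],"rotation":[0,0,0]},
    {"grip":1,"dp":[0,0,0.006],"rotation":[0,0,0]},
    {"grip":1,"dp":[0,0,0],"rotation":[0,0,0]},
  ],
)

```text
time_s: 24.87
tool_pos: [0.5199, 0.0664, 0.1586]
tool_rot: [144.9, 0.3, 12.5]
force: [-0.0, -0.4, -0.1]
grip_width: 0.0005
```

Run:
```python
from g import *
st(); go(B([-.025,.032,.140]),RB())
```

```text
t 24.8667 inbin mm [-19.9  30.7 163.1] Fbin [ 0.3 -0.1 -0.3] w 0.0005
from [0.5199 0.0664 0.1586] n 1 rot/row [0.1, 0.24, 0.12] d [ 0.0032 -0.0086 -0.0218]
0 [0.0014, -0.0051, 0.0231]
```

>>> carry_out(
  plan=[
    {"grip":1,"dp":[0,-0.001,0.006],"rotation":[0,0,0]},
    {"grip":1,"dp":[0,-0.002,0.006],"rotation":[0,0,0]},
    {"grip":1,"dp":[0,-0.002,0.006],"rotation":[0,0,0]},
    {"grip":1,"dp":[0,-0.002,0.006],"rotation":[0,0,0]},
    {"grip":1,"dp":[0,-0.002,0.006],"rotation":[0,0,0]},
    {"grip":1,"dp":[0,-0.001,0.004],"rotation":[0,0,0]},
  ],
)

```text
time_s: 25.37
tool_pos: [0.5217, 0.0588, 0.1222]
tool_rot: [145.4, 0.2, 12.5]
force: [-2.3, 2.3, 3.4]
grip_width: 0.0002
```

Run:
```python
from g import *
st(); print(env.get_obs()['tool_rot'])
```

```text
t 25.3667 inbin mm [-34.4  30.8 128.8] Fbin [-0.3 -1.8  4.4] w 0.0002
[145.37716351   0.15854129  12.5180973 ]
```

>>> carry_out(
  plan=[
    {"grip":1,"dp":[0,0,0.004],"rotation":[0,0,0]},
    {"grip":1,"dp":[0,0,0.004],"rotation":[0,0,0]},
    {"grip":1,"dp":[0,0,0.003],"rotation":[0,0,0]},
    {"grip":1,"dp":[0,0,0.002],"rotation":[0,0,0]},
    {"grip":1,"dp":[0,0,0.002],"rotation":[0,0,0]},
  ],
)

```text
time_s: 25.78
tool_pos: [0.5227, 0.0541, 0.1069]
tool_rot: [145.7, 0.2, 12.7]
force: [-2.2, 3.9, 1.4]
grip_width: 0.0005
```

Run:
```python
from g import *
st(); print(env.get_obs()['tool_rot'])
```

```text
t 25.7833 inbin mm [-39.2  30.8 113.5] Fbin [-2.7 -1.3  3.6] w 0.0005
[145.68939474   0.18225737  12.72330974]
```

>>> carry_out(
  plan=[
    {"grip":1,"dp":[0,0.002,0.002],"rotation":[-0.2,0,0]},
    {"grip":1,"dp":[0,0.002,0.003],"rotation":[-0.2,0,0]},
    {"grip":1,"dp":[0,0.001,0.003],"rotation":[0,0,0]},
  ],
)

```text
time_s: 26.03
tool_pos: [0.5229, 0.0539, 0.1062]
tool_rot: [145.7, 0.2, 12.9]
force: [-11.4, 9.8, 21.2]
grip_width: 0.0007
```

Run:
```python
from g import *
st()
```

```text
t 26.0333 inbin mm [-39.4  31.  112.8] Fbin [ 2.3 -9.  24.3] w 0.0007
```

>>> carry_out(
  plan=[
    {"grip":1,"dp":[0,0,0.0025],"rotation":[0,0,0]},
    {"grip":1,"dp":[0,0,0.0025],"rotation":[0,0,0]},
    {"grip":1,"dp":[0,0,0.0025],"rotation":[0,0,0]},
    {"grip":1,"dp":[0,0,0.0025],"rotation":[0,0,0]},
  ],
)

```text
time_s: 26.37
tool_pos: [0.5229, 0.0539, 0.1063]
tool_rot: [145.7, 0.2, 12.9]
force: [-9.3, 9.1, 16.1]
grip_width: 0.0004
```

>>> carry_out(
  plan=[
    {"grip":1,"dp":[0,0,0.0025],"rotation":[0,0,0]},
    {"grip":1,"dp":[0,0,0.0025],"rotation":[0,0,0]},
    {"grip":1,"dp":[0,0,0.0025],"rotation":[0,0,0]},
    {"grip":1,"dp":[0,0,0.0025],"rotation":[0,0,0]},
  ],
)

```text
time_s: 26.7
tool_pos: [0.5229, 0.0539, 0.1063]
tool_rot: [145.7, 0.1, 12.9]
force: [-9.9, 8.6, 16.0]
grip_width: 0.0007
```

Run:
```python
from g import *
st()
```

```text
t 26.7 inbin mm [-39.4  30.9 112.9] Fbin [ 0.5 -7.8 19.2] w 0.0007
```

>>> carry_out(
  plan=[
    {"grip":1,"dp":[0,0,-0.003],"rotation":[0,0,0]},
    {"grip":1,"dp":[0,0,-0.015],"rotation":[0,0,0]},
    {"grip":1,"dp":[0,0,-0.025],"rotation":[0,0,0]},
    {"grip":1,"dp":[0,0.01,-0.03],"rotation":[0,0,0]},
    {"grip":1,"dp":[0,0.02,-0.03],"rotation":[0,0,0]},
    {"grip":1,"dp":[0,0.02,-0.03],"rotation":[0,0,0]},
    {"grip":1,"dp":[0,0,0],"rotation":[0,0,0]},
    {"grip":1,"dp":[0,0,0],"rotation":[0,0,0]},
  ],
)

```text
time_s: 27.37
tool_pos: [0.5159, 0.0784, 0.2495]
tool_rot: [144.9, 0.4, 12.4]
force: [-0.2, 0.7, -0.8]
grip_width: 0.0003
```

Run:
```python
from g import *
st()
w=cam('wrist'); im=env.read_camera('wrist')[:,:,::-1].copy(); cv2.imwrite('pics/w8.png',im)
print('bar ends closed, top',proj(w,[B([-.033,-.093,.109]),B([-.033,.093,.109])]).round(0).tolist())
print('if 5mm up',proj(w,[B([-.032,-.093,.114]),B([-.032,.093,.114])]).round(0).tolist())
print('lid',proj(w,[B([a,b,.104]) for a,b in ((-.05,-.082),(-.05,.082),(.05,.082),(.05,-.082))]).round(0).tolist())
```

```text
t 27.3667 inbin mm [ 21.9  29.5 244.8] Fbin [-1.  -0.  -0.2] w 0.0003
bar ends closed, top [[187.0, 131.0], [403.0, 130.0]]
if 5mm up [[185.0, 132.0], [404.0, 132.0]]
lid [[200.0, 110.0], [390.0, 110.0], [385.0, 221.0], [210.0, 220.0]]
```

View pics/w8.png

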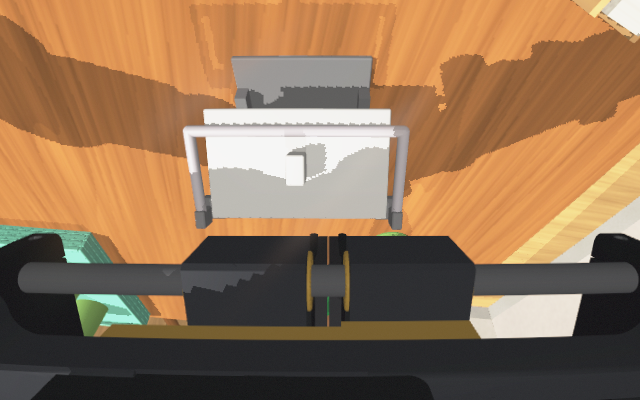

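The bail lies on the lid: bar at row 131 from (187) to (403), where closed is predicted. The lid sits square under it, and the arm is clear with wrist force near zero. I'm handing in.

```bash
python3 -c "
from cell import env
print(env.sign_off())"
```

```text
the job is handed in; nothing more can be done
None
```

The white cup is in the keeper, the lid is fitted and the bail is pressed down and lying on it. I handed in at about 27.4 s of the 72 s; no verdict is reported.

**What I did**
- **Cup:** I stood it upright in the leaning bin, and a close view showed it standing inside before the lid went on.
- **Lid:** I set it in by its handle. It stopped at a hand height of 113.4 mm in the bin frame (113.7 mm expected) and went no further when pushed.
- **Bail:** I swung it over with the shut fingers, then pressed the crossbar down at 19–24 N for about 0.7 s, so about 14–19 N reached the lid after the hinge.

**Last checks:** The crossbar lay where the closed position predicts, at row 131 of the wrist image. The lid was within about 2–4 pixels of its predicted outline, about 1–3 mm. The arm was clear, with about 1 N at the wrist.

**What failed or was not checked**
- **First lid grasp:** I lifted before the fingers had closed. The lid had not moved, and the second grasp held.
- **Lid outline:** Its left edge read about 4 pixels inside the prediction in the last view. I took that as measuring error.
- **Bail force after letting go:** I did not measure that the bail still bears on the lid.
- **Bystanders:** I did not measure the sugar jar, cup stack and napkin holder again at the end. All moves were planned clear of them.

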